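# Peel the top specimen tray off a clinging stack and hold it out for filling

## Task

The formed white trays in the grey holder cling together. Take the top one by its blue tab and peel it off: raise the tab corner a finger's breadth while the opposite corner still rests on the stack, and only then lift the tray clear. Carry it over to the green mat and finish while holding it there, still, level and upright, centred about 12 cm above the mat for a colleague to fill it; do not put it down or let go, and leave the other things on the bench where they are.

Things in the scene. Friction and masses are not known exactly. Their poses are not given: they have to be found in the camera images.
- top_tray: top tray of the stack, loose: formed white plastic, 140x104x24 mm (long side along its x), two low ribs inside, blue tab on one rim corner, 50 to 85 g. Origin: centre of its floor's underside; z up, out of the open side; rim 3 mm thick, its top 24 mm above the origin. At the start it lies level with its origin 42 mm above the bench, on the stack's axes.
- tab (a point): middle of the top tray's blue upright tab, 15 mm above the rim's top, at (-59, +41, +39) mm in the tray's axes. The tab is 10 mm thick, stands 30 mm above the rim and is 26 mm long; its length runs along the level line from far_corner to tab, so it is gripped from above across that line, a finger on either side over the rim.
- tab_corner (a point): underside of the top tray's rim below the tab, at (-59, +41, +21) mm in the tray's axes
- far_corner (a point): underside of the top tray's rim at the corner diagonally opposite the tab, at (+59, -41, +21) mm in the tray's axes; the tray tips about this corner when it is peeled
- tray_stack: grey holder 160x124 mm with four low corner angles and the four lower trays, all fixed. Origin: centre of its underside; z up, x along the trays' long side. The rim of its uppermost tray is 58 mm above the bench. The top tray clings to it by a sprung catch near each corner: each resists with about 4 N until that corner has risen about 4 mm.
- filling_mat: flat green mat with a white line round it, 150x114x3 mm, fixed to the bench. Origin: centre of its underside.
- reagent_bottle: brown reagent bottle with a black cap, 50x50x111 mm, origin under its centre; bystander, stays where it is
- tube_rack: rack of capped tubes, 46x110x82 mm, origin under its centre; bystander, stays where it is
- dish: lidded round dish, 56 mm across, 14 mm high, origin under its centre; bystander, stays where it is
- jar: staining jar of purple glass, 60x61x95 mm, origin under its centre; bystander, stays where it is
- timer: grey bench timer with coloured keys, 58x70x19 mm, origin under its centre; bystander, stays where it is
- marker: white and blue marker pen lying down, 135 mm long along its y, 16 mm high, origin under its middle; bystander, stays where it is
Things that resemble listed ones, but are neither listed nor needed, are in the scene too. What is shaped like the top_tray but red is not meant.

How it is judged:
On the way, in this order (a step that is already met when the one before it is completed fails the run):
1. the tab corner of the top tray is raised by more than 12 mm while the opposite corner has risen less than 5 mm (z of tab_corner in the frame of tray_stack above 0.075 m and z of far_corner in the frame of tray_stack below 0.068 m and contact force between top_tray and the fingers above 0.5 N), for 0.1 s.
2. the tray is held by the fingers, clear of the stack, more than 20 mm above where it lay (contact force between top_tray and the fingers above 0.5 N and contact force between top_tray and tray_stack below 0.05 N and z of top_tray in the frame of tray_stack above 0.062 m), for 0.1 s.
At the end, for the whole second after the job is handed in: the fingers hold the tray, which touches neither stack nor mat; the middle of its floor is within 40 mm, seen from above, of the mat's centre and 80 to 170 mm above the bench; it is open side up, within 10 degrees of level, and still (contact force between top_tray and the fingers above 0.5 N and contact force between top_tray and tray_stack below 0.05 N and contact force between top_tray and filling_mat below 0.05 N and horizontal distance between top_tray and filling_mat below 0.04 m and height (world z) of top_tray between 0.08 and 0.17 m and angle between top_tray's own z axis and vertical below 0.17 rad and linear speed of top_tray below 0.03 m/s and angular speed of top_tray below 0.2 rad/s); the arm keeps its last pose, push and grip.
It fails at once if a bystander (bottle, tube rack, dish, jar, timer or marker) is moved more than 20 mm (distance of any of reagent_bottle, tube_rack, dish, jar, timer, marker from where it was at the start of the episode above 0.02 m).
It also fails if it takes over 38 s, if anything falls off the work surface, if the arm or the gripper's body presses on something with over 40 N, if the wrist force passes 120 N, or if a joint passes its speed limit or range.

## Robot

A 6-joint arm with a two-finger parallel gripper is mounted at the origin on a cart in front of the work surface, level with it; the furniture and walls round the work are solid. World frame = base frame: x ahead of the robot, y to its left, z up, the work surface at z = 0. Lengths are in m, angles in rad, forces in N, time in s.
With the tool pointing down it reaches from about 0.25 to 0.775 m from the base axis. Payload 4 kg.
Tool frame: the origin (TCP) lies midway between the tips of the shut fingers; the grasp point (between the pads) lies 19 mm behind it; y points along the fingers, x is the direction in which the jaws open and shut, and the axes are right-handed (so a half turn about y gives the same grasp; the last joint's range is limited). The gripper opens to 94 mm and grips with 3 to 60 N. Pads are 16 mm wide; open, the fingers measure 119 mm over their backs; the gripper's body (75 mm by 177 mm) begins 78 mm behind the grasp point.
Start: joints at [1.234, 0.087, 1.371, -0, 1.684, -0.103], TCP at [0.127, 0.535, 0.206] pointing down, gripper open.
Joint ranges: [-3.1, 3.1], [-0.76, 2.03], [0.27, 2.55], [-1.08, 4.22], [0.17, 2.65], [-2.57, 2.57]. Speed limits (rad/s): [2.79, 2.79, 3.14, 3.14, 3.14, 3.14].

## Interface

Orientations are given as [roll, pitch, yaw] about the fixed x, y, z axes, in that order (R = Rz(yaw) Ry(pitch) Rx(roll)).
In Python, from bench import robot, snapshot, camera_info, ticket gives the robot as it stands.
- The arm moves only by the shell command python3 -m creep 'ROWS'. ROWS is JSON, a list of rows, each an object with "slide": the shift along the tool's x, y, z in mm, a list of three; "roll": the turn about the tool's y in degrees; "grip": the closure, from 0 (fully open) to 1 (shut). In form: [{"slide": [x, y, z], "roll": roll, "grip": grip}, ...]. A call has 1 to 20 rows; each row is the pose to reach, as a shift and turn from the pose commanded when the call began, along the tool's axes at that moment; what a row does not reach only later rows make up. A row lasts 1/12 s, in which the tool goes at most 41.7 mm and 7.16 degrees, less where a joint would pass 70% of its speed; a pose out of reach is approached as far as the arm can. A call with a gripper value outside its range is refused whole. The fingers move at their own pace and stop on an object; the grip force is fixed at half the most. Time passes only in rows, so rows that repeat a pose let the fingers close. It gives the time, the measured TCP pose, the force and the opening at its end, in the units of the state.
- robot.get_obs(): the state, without advancing time (a new reading comes with each control period).
- snapshot(name): name is "side" or "top" or "wrist"; returns the picture (400x640x3 uint8, red, green, blue); there is no depth.
- camera_info(name): a dict with "fx", "fy", "cx", "cy" (pixels), "dist" ([k1, k2, p1, p2, k3] as OpenCV has them; the pictures are not rectified), "cam_to_world" (4x4, takes a point from camera to world coordinates). Camera axes: x right, y down, z forward; pixel columns grow to the right and rows downward; lengths in m; the calibration is good to about 2 mm. A picture is of the moment at which its call begins: read the wrist's pose just before it. camera_info takes no time and is no camera call; for the wrist camera it gives the pose at the moment of the call.
- ticket.close_job(): hands the job in, once; it reports no verdict.
The state is a dict: "time": time; "joint_positions": joint angles; "qvel": joint speeds; "joint_torque": joint torques, N m; "tool_pos": TCP position; "ee_rot": TCP orientation; "wrist_force": force on the tool from outside, world axes, zero at the start; "wrist_torque": the same for the moment, N m; "width": finger opening in m.
Only numpy, scipy, OpenCV 4.12 (cv2) and the standard library are available. Lean on these libraries where they do the work, as an engineer would, in place of code of your own. Each camera call takes 0.05 s, during which the arm holds its last target.

## Working session

There is one attempt and no reset: what is moved stays moved. The work goes in short steps, Python scripts to look and compute and a shell command to move; the robot and the scene stay as the last step left them, time stands still between calls to the robot, and variables do not carry over. Pictures are saved under pics/ and viewed, and the job is handed in when it is done.

```bash
mkdir -p pics; ls; python3 - <<'E'
from bench import robot,snapshot,camera_info
import cv2,numpy as np
np.set_printoptions(precision=4,suppress=True)
o=robot.get_obs()
for k,v in o.items(): print(k,np.array(v))
for n in("top","side","wrist"):
    i=camera_info(n);print(n,i)
    cv2.imwrite(f"pics/a_{n}.png",snapshot(n)[:,:,::-1])
E
```

```text
pics
time 0.0
joint_positions [ 1.2339  0.088   1.3722 -0.      1.6836 -0.1031]
qvel [ 0.      0.0012  0.     -0.0005 -0.0018 -0.    ]
joint_torque [  0.0003 -34.0179 -30.243    0.0717   0.0329  -0.0002]
tool_pos [0.1272 0.5345 0.2043]
ee_rot [-1.5706  0.0022  1.337 ]
wrist_force [-0.5962 -0.0026 -0.1713]
wrist_torque [-0.0388 -0.0261 -0.0367]
width 0.0939419439092405
top {'fx': 494.19105580260134, 'fy': 494.19105580260134, 'cx': 324.6841120347055, 'cy': 204.03243494097154, 'dist': array([-0.029,  0.   ,  0.   ,  0.   ,  0.   ]), 'cam_to_world': array([[ 0.0143, -0.9911,  0.1324,  0.3462],
       [-0.9999, -0.0152, -0.0061,  0.3724],
       [ 0.008 , -0.1323, -0.9912,  1.3508],
       [ 0.    ,  0.    ,  0.    ,  1.    ]])}
side {'fx': 370.26759644056193, 'fy': 370.26759644056193, 'cx': 321.1941621662335, 'cy': 196.29429609404173, 'dist': array([-0.0661,  0.    ,  0.    ,  0.    ,  0.    ]), 'cam_to_world': array([[-0.9915, -0.1011,  0.0822,  0.439 ],
       [-0.129 ,  0.6746, -0.7268,  1.1414],
       [ 0.018 , -0.7313, -0.6819,  0.7922],
       [ 0.    ,  0.    ,  0.    ,  1.    ]])}
wrist {'fx': 307.14300852056243, 'fy': 307.14300852056243, 'cx': 314.37142505671665, 'cy': 196.23409295418702, 'dist': array([0.0157, 0.    , 0.    , 0.    , 0.    ]), 'cam_to_world': array([[ 0.2317,  0.9328,  0.276 ,  0.0463],
       [ 0.9728, -0.2217, -0.0673,  0.5559],
       [-0.0016,  0.284 , -0.9588,  0.3839],
       [ 0.    ,  0.    ,  0.    ,  1.    ]])}
```

View pics/a_top.png

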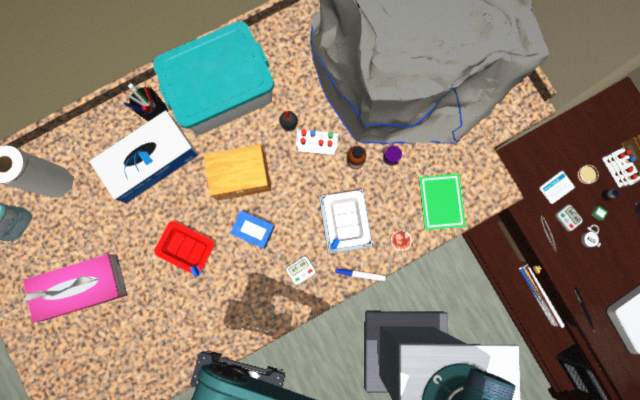

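View pics/a_side.png

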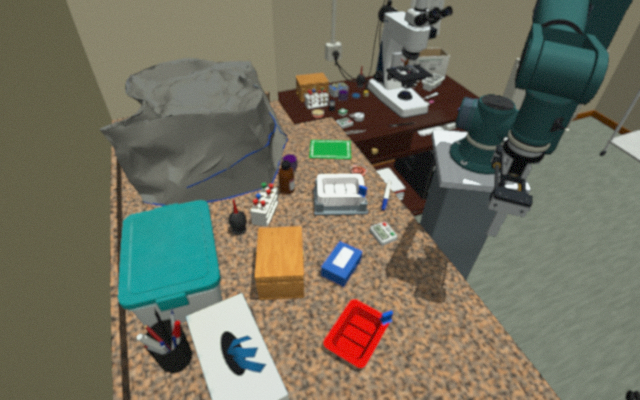

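View pics/a_wrist.png

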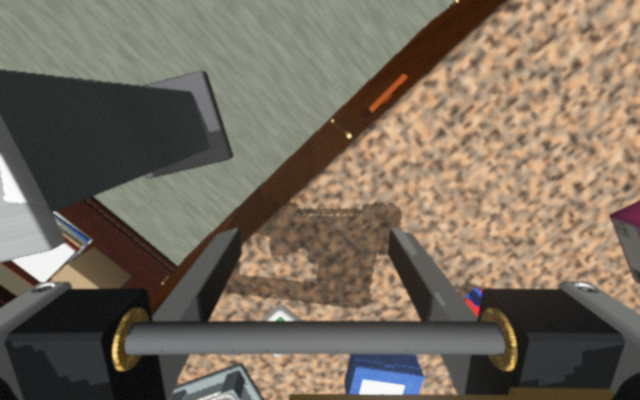

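The top view shows the white stack at about (346,221) with its blue tab at (335,243), and the mat at (442,202). I'll enlarge both.

```bash
python3 - <<'E'
import cv2
a=cv2.imread("pics/a_top.png")
cv2.imwrite("pics/b_stack.png",cv2.resize(a[180:260,310:390],None,fx=7,fy=7,interpolation=cv2.INTER_CUBIC))
cv2.imwrite("pics/b_mat.png",cv2.resize(a[165:240,405:480],None,fx=7,fy=7,interpolation=cv2.INTER_CUBIC))
a=cv2.imread("pics/a_side.png")
cv2.imwrite("pics/b_side.png",cv2.resize(a[165:225,300:400],None,fx=8,fy=8,interpolation=cv2.INTER_CUBIC))
E
```

```text
(no output)
```

View pics/b_stack.png

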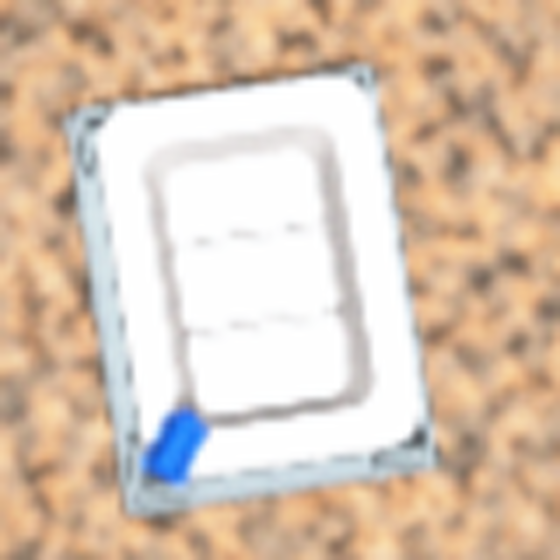

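View pics/b_mat.png

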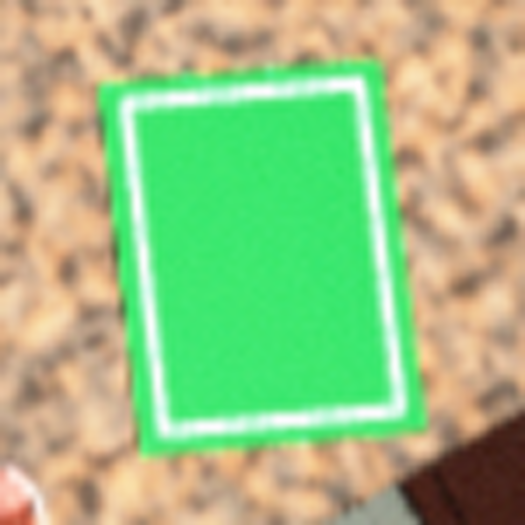

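View pics/b_side.png

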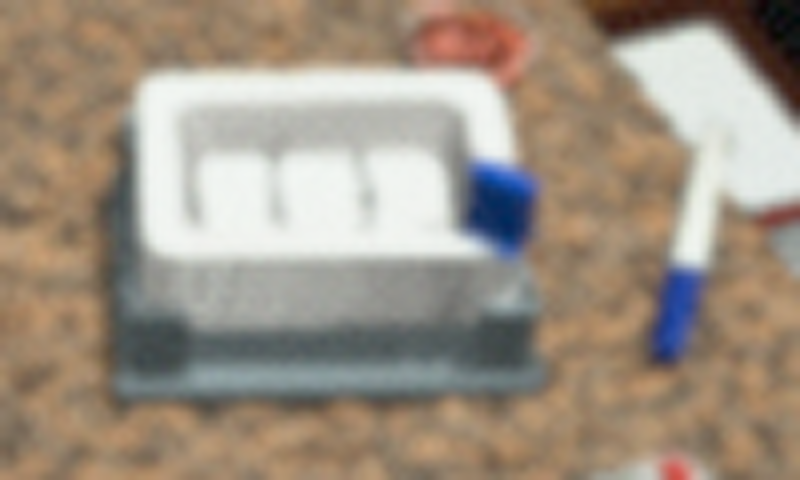

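```bash
cat > h.py <<'E'
import numpy as np,cv2
from bench import camera_info
np.set_printoptions(precision=4,suppress=True)
def proj(n,P,i=None):
    i=i or camera_info(n);T=np.linalg.inv(i["cam_to_world"])
    K=np.array([[i["fx"],0,i["cx"]],[0,i["fy"],i["cy"]],[0,0,1]])
    return cv2.projectPoints(np.asarray(P,float).reshape(-1,3),cv2.Rodrigues(T[:3,:3])[0],T[:3,3],K,i["dist"])[0][:,0]
def ray(n,uv,z,i=None):
    i=i or camera_info(n)
    K=np.array([[i["fx"],0,i["cx"]],[0,i["fy"],i["cy"]],[0,0,1]])
    q=cv2.undistortPoints(np.array(uv,float).reshape(-1,1,2),K,i["dist"])[:,0]
    M=i["cam_to_world"];d=np.c_[q,np.ones(len(q))]@M[:3,:3].T
    return M[:3,3]+d*((z-M[2,3])/d[:,2])[:,None]
def Rz(a): return np.array([[np.cos(a),-np.sin(a)],[np.sin(a),np.cos(a)]])
E
python3 - <<'E'
from h import *
from scipy.optimize import least_squares
c=lambda p,o:np.array(p)/7+np.array(o)-0.43
rim=c([[98,110],[372,73],[430,448],[142,492]],[310,180]); tab=c([[178,440]],[310,180])
mat=c([[98,88],[382,60],[427,430],[140,455]],[405,165])
R=ray("top",rim,.066);print(R, R.mean(0)); print("tab top",ray("top",tab,.096))
for i in range(4): print(np.linalg.norm(R[i]-R[i-1]))
M=ray("top",mat,.003);print(M,M.mean(0))
for i in range(4): print(np.linalg.norm(M[i]-M[i-1]))
def fit(P,L,W):
    m=np.array([[L,W],[L,-W],[-L,-W],[-L,W]])/2
    s=least_squares(lambda p:((m@Rz(p[2]).T+p[:2])-P[:,:2]).ravel(),[*P.mean(0)[:2],0]);print(s.x,np.degrees(s.x[2]),s.fun*1e3);return s.x
t=fit(R,.14,.104);m=fit(M,.15,.114)
print("tab model",Rz(t[2])@[-.059,.041]+t[:2])
import json;json.dump([list(t),list(m)],open("fit.json","w"))
# overlay
for n in("top","side"):
    a=cv2.imread(f"pics/a_{n}.png"); 
    def w(p): q=Rz(t[2])@p[:2]+t[:2];return [*q,p[2]]
    u=Rz(np.arctan2(82,-118)); 
    tt=[u@np.array([x,y])+[-.059,.041] for x,y in((.013,.005),(.013,-.005),(-.013,-.005),(-.013,.005))]
    P=[w(np.array([x,y,.066])) for x,y in((.07,.052),(.07,-.052),(-.07,-.052),(-.07,.052))]
    Q=[w(np.array([*x,.096])) for x in tt]
    k=6;c0=(310,170) if n=="top" else (300,160)
    b=cv2.resize(a[c0[1]:c0[1]+95,c0[0]:c0[0]+110],None,fx=k,fy=k,interpolation=2)
    for S in(P,Q):
        p=((proj(n,S)+.5-c0)*k).astype(np.int32);cv2.polylines(b,[p],True,(0,0,255),1)
    cv2.imwrite(f"pics/c_{n}.png",b)
E
```

```text
[[0.5409 0.3678 0.066 ]
 [0.5566 0.2648 0.066 ]
 [0.416  0.2427 0.066 ]
 [0.3982 0.3494 0.066 ]] [0.4779 0.3062 0.066 ]
tab top [[0.4159 0.3371 0.096 ]]
0.14393314889925907
0.10411785462874193
0.14236119515976628
0.1081745914413014
[[ 0.6056  0.1043  0.003 ]
 [ 0.6188 -0.0094  0.003 ]
 [ 0.4712 -0.0239  0.003 ]
 [ 0.4598  0.0894  0.003 ]] [0.5389 0.0401 0.003 ]
0.14655697330698814
0.11444016189209737
0.14827991852940658
0.11387518824083177
[0.4779 0.3062 0.1478] 8.470417678431078 [-1.427   0.1512 -1.7926  0.2153  0.3636  1.733   2.856  -2.0996]
[0.5389 0.0401 0.103 ] 5.903766492234906 [ 2.0049  0.216   0.5178  0.4955 -1.1203 -0.4041 -1.4024 -0.3075]
tab model [0.4135 0.338 ]
```

```bash
python3 -c "
import cv2,numpy as np
a,b=cv2.imread('pics/c_top.png'),cv2.imread('pics/c_side.png')
c=np.hstack([a,b]);cv2.imwrite('pics/c_both.png',cv2.resize(c,(800,int(800*c.shape[0]/c.shape[1]))))"
```

```text
(no output)
```

View pics/c_both.png

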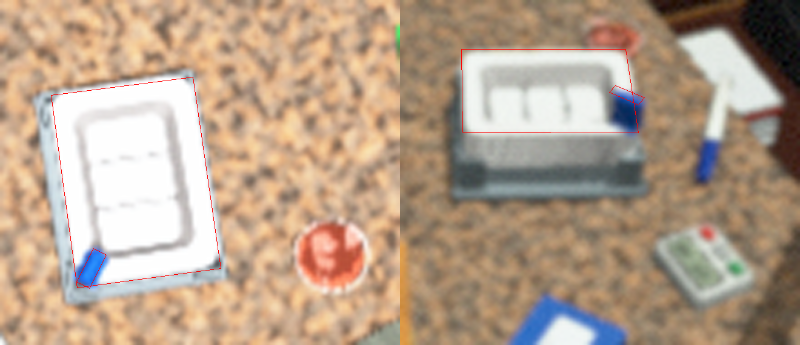

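```bash
cat > d.py <<'E'
from h import *
import sys
from bench import robot
from scipy.spatial.transform import Rotation as Ro
o=robot.get_obs();R=Ro.from_euler("xyz",o["ee_rot"]).as_matrix()
t=np.array([float(x) for x in sys.argv[1:4]])
print("pos",np.array(o["tool_pos"]),"yaw",np.degrees(o["ee_rot"]),"w",o["width"],"t",o["time"],"F",np.array(o["wrist_force"]))
print("slide mm",R.T@(t-o["tool_pos"])*1e3)
E
python3 d.py .4147 .3376 .150
```

```text
pos [0.1273 0.5346 0.2046] yaw [-89.99     0.0955  76.6057] w 0.09394033894757846 t 0.15 F [-0.6919 -0.9622 -0.8868]
slide mm [-125.0141   54.7361 -325.2571]
```

```bash
python3 -m creep '[{"slide":[-125,55,-325],"roll":12.9,"grip":0},{"slide":[-125,55,-325],"roll":12.9,"grip":0},{"slide":[-125,55,-325],"roll":12.9,"grip":0},{"slide":[-125,55,-325],"roll":12.9,"grip":0},{"slide":[-125,55,-325],"roll":12.9,"grip":0},{"slide":[-125,55,-325],"roll":12.9,"grip":0},{"slide":[-125,55,-325],"roll":12.9,"grip":0},{"slide":[-125,55,-325],"roll":12.9,"grip":0},{"slide":[-125,55,-325],"roll":12.9,"grip":0},{"slide":[-125,55,-325],"roll":12.9,"grip":0},{"slide":[-125,55,-325],"roll":12.9,"grip":0},{"slide":[-125,55,-325],"roll":12.9,"grip":0}]'
python3 d.py .4147 .3376 .070
python3 - <<'E'
from h import *
from bench import snapshot
import json
i=camera_info("wrist");a=snapshot("wrist")[:,:,::-1].copy()
cv2.imwrite("pics/d_wrist0.png",a)
t=json.load(open("fit.json"))[0]
u=Rz(np.arctan2(82,-118))
tt=[u@np.array([x,y])+[-.059,.041] for x,y in((.013,.005),(.013,-.005),(-.013,-.005),(-.013,.005))]
k=1.25;b=cv2.resize(a,None,fx=k,fy=k)
for S in([[*(Rz(t[2])@np.array(p)+t[:2]),.066] for p in((.07,.052),(.07,-.052),(-.07,-.052),(-.07,.052))],[[*(Rz(t[2])@p+t[:2]),.096] for p in tt]):
    cv2.polylines(b,[(proj("wrist",S,i)*k).astype(np.int32)],True,(0,0,255),1)
cv2.imwrite("pics/d_wrist.png",b)
b=snapshot("top")[:,:,::-1]
cv2.imwrite("pics/d_top.png",cv2.resize(b[150:280,270:450],None,fx=4,fy=4,interpolation=2))
E
```

```text
time: 1.15
tool_pos: [0.414, 0.3386, 0.1504]
ee_rot: [-1.57, -0.0, 1.112]
wrist_force: [-0.7, 0.0, 0.9]
width: 0.0938
pos [0.414  0.3386 0.1504] yaw [-89.9452  -0.002   63.7246] w 0.09375840847434906 t 1.15 F [-0.6817  0.0409  0.8849]
slide mm [-0.5833 80.425  -1.1978]
```

View pics/d_wrist.png

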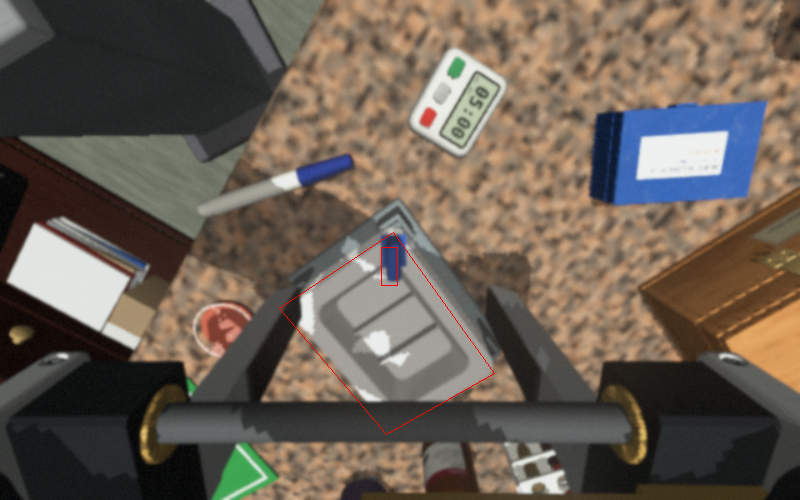

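```bash
python3 - <<'E'
from h import *
a=cv2.imread("pics/d_wrist0.png")
b=cv2.resize(a[150:300,215:405],None,fx=4,fy=4,interpolation=2);b=cv2.convertScaleAbs(b,alpha=1.3)
cv2.imwrite("pics/e.png",b)
E
```

```text
(no output)
```

View pics/e.png

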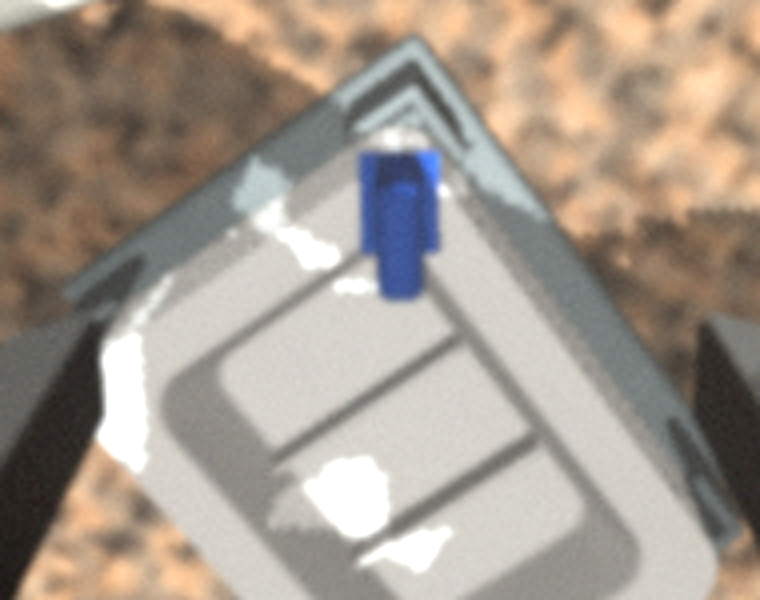

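View pics/d_top.png

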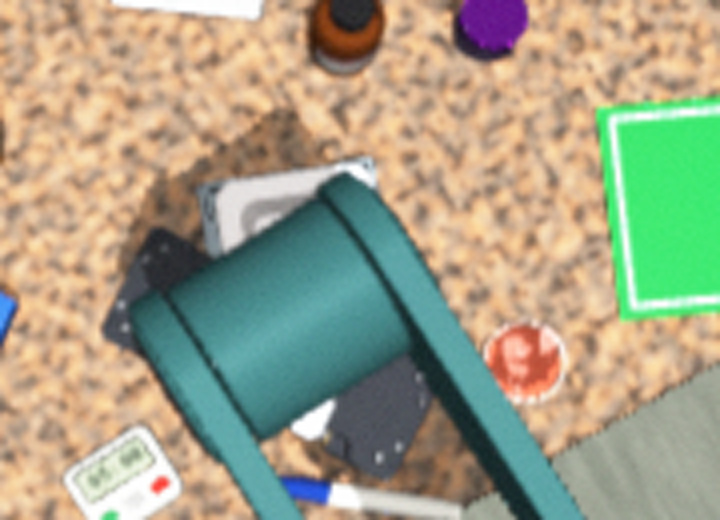

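```bash
python3 - <<'E'
from h import *
# wrist hasn't moved since
i=camera_info("wrist")
print(ray("wrist",[[215+402/4-.4,150+237/4-.4],[215+402/4-.4,150+298/4-.4],[215+400/4,150+175/4]],.096,i))
print("foot",ray("wrist",[[215+360/4,150+200/4],[215+440/4,150+200/4],[215+400/4,150+152/4],[215+400/4,150+250/4]],.067,i))
E
```

```text
[[0.411  0.343  0.096 ]
 [0.4228 0.3372 0.096 ]
 [0.3996 0.3485 0.096 ]]
foot [[0.4084 0.3342 0.067 ]
 [0.4163 0.3503 0.067 ]
 [0.4023 0.3472 0.067 ]
 [0.423  0.337  0.067 ]]
```

```bash
python3 - <<'E'
from h import *
from bench import robot
print("side tab",ray("side",[[300+507/8-.4,165+171/8-.4]],.096))
# rim corners side, crop 8x: TL(135,72) BL(142,258) BR~(525,258) TR(512,72)
print(ray("side",np.array([[138,72],[510,72],[140,258]])/8+[299.6,164.6],.066))
import json;t=json.load(open("fit.json"))[0]
print([Rz(t[2])@np.array(p)+t[:2] for p in((.07,-.052),(-.07,-.052),(.07,.052))])
i=camera_info("wrist");p=np.array(robot.get_obs()["tool_pos"])
print(proj("wrist",[p,p+[0,0,.019],[p[0],p[1],.096],[p[0],p[1],.066]],i), "tab px 315.1,208.9")
E
```

```text
side tab [[0.4105 0.3388 0.096 ]]
[[0.553  0.2677 0.066 ]
 [0.4108 0.2459 0.066 ]
 [0.5378 0.3714 0.066 ]]
[array([0.5548, 0.2651]), array([0.4164, 0.2444]), array([0.5395, 0.3679])]
[[311.8703 242.7032]
 [311.6371 256.8124]
 [312.3509 213.6078]
 [312.5364 202.3669]] tab px 315.1,208.9
```

```bash
python3 -m creep '[{"slide":[1,35,2.5],"roll":0,"grip":0},{"slide":[1,60,2.5],"roll":0,"grip":0},{"slide":[1,77,2.5],"roll":0,"grip":0},{"slide":[1,77,2.5],"roll":0,"grip":0},{"slide":[1,77,2.5],"roll":0,"grip":0}]'
python3 - <<'E'
from h import *
from bench import snapshot
a=snapshot("wrist")[:,:,::-1];b=snapshot("side")[:,:,::-1]
cv2.imwrite("pics/f.png",np.hstack([cv2.resize(a[150:350,200:440],(480,400),interpolation=2),cv2.resize(b[150:230,310:374],(320,400),interpolation=2)]))
E
```

```text
time: 1.67
tool_pos: [0.4115, 0.3407, 0.0731]
ee_rot: [-1.57, 0.001, 1.114]
wrist_force: [-0.6, 0.3, -0.4]
width: 0.0938
```

View pics/f.png

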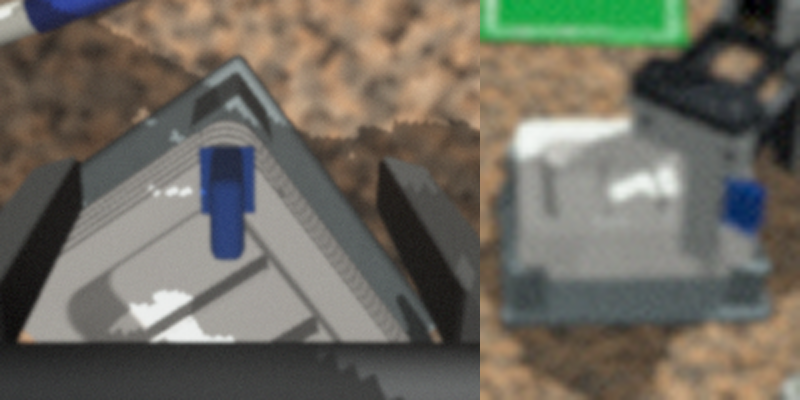

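```bash
python3 -m creep '[{"slide":[0,0,0],"roll":0,"grip":0.8},{"slide":[0,0,0],"roll":0,"grip":1},{"slide":[0,0,0],"roll":0,"grip":1},{"slide":[0,0,0],"roll":0,"grip":1},{"slide":[0,0,0],"roll":0,"grip":1},{"slide":[0,0,0],"roll":0,"grip":1},{"slide":[0,0,0],"roll":0,"grip":1},{"slide":[0,0,0],"roll":0,"grip":1},{"slide":[0,0,0],"roll":0,"grip":1},{"slide":[0,0,0],"roll":0,"grip":1}]'
python3 - <<'E'
from h import *
from bench import snapshot
a=snapshot("wrist")[:,:,::-1];b=snapshot("side")[:,:,::-1]
cv2.imwrite("pics/g.png",np.hstack([cv2.resize(a[150:350,200:440],(480,400),interpolation=2),cv2.resize(b[150:230,310:374],(320,400),interpolation=2)]))
E
```

```text
time: 2.6
tool_pos: [0.4128, 0.3401, 0.0734]
ee_rot: [-1.571, 0.0, 1.112]
wrist_force: [0.3, 0.6, 1.2]
width: 0.031
```

View pics/g.png

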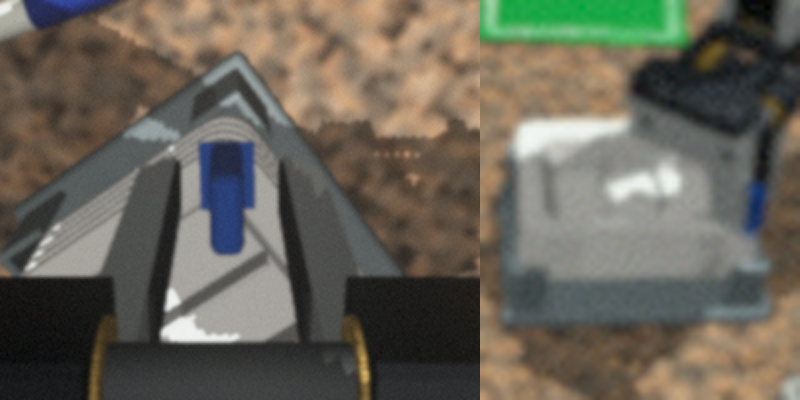

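```bash
python3 -m creep '[{"slide":[0,0,0],"roll":0,"grip":1},{"slide":[0,0,0],"roll":0,"grip":1},{"slide":[0,0,0],"roll":0,"grip":1},{"slide":[0,0,0],"roll":0,"grip":1},{"slide":[0,0,0],"roll":0,"grip":1},{"slide":[0,0,0],"roll":0,"grip":1},{"slide":[0,0,0],"roll":0,"grip":1},{"slide":[0,0,0],"roll":0,"grip":1}]'
python3 - <<'E'
from h import *
from bench import snapshot
a=snapshot("wrist")[:,:,::-1];b=snapshot("side")[:,:,::-1]
cv2.imwrite("pics/g2.png",np.hstack([cv2.resize(a[150:350,200:440],(480,400),interpolation=2),cv2.resize(b[150:230,310:374],(320,400),interpolation=2)]))
E
```

```text
time: 3.37
tool_pos: [0.4125, 0.34, 0.0734]
ee_rot: [-1.57, 0.001, 1.112]
wrist_force: [-1.4, -1.6, 1.7]
width: 0.0097
```

View pics/g2.png

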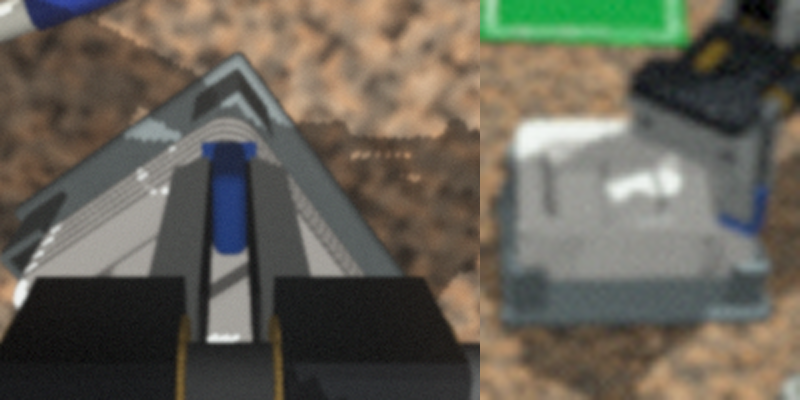

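Fingers are closed on the tab (9.7 mm, centred). I'll peel gently.

```bash
python3 -m creep '[{"slide":[0,-2,0],"roll":0,"grip":1},{"slide":[0,-4,-0.5],"roll":0,"grip":1},{"slide":[0,-6,-0.8],"roll":0,"grip":1},{"slide":[0,-8,-1],"roll":0,"grip":1},{"slide":[0,-10,-1.5],"roll":0,"grip":1},{"slide":[0,-10,-1.5],"roll":0,"grip":1}]'
python3 - <<'E'
from h import *
from bench import snapshot
b=snapshot("side")[:,:,::-1]
cv2.imwrite("pics/h.png",cv2.resize(b[150:225,295:395],None,fx=8,fy=8,interpolation=2))
E
```

```text
time: 3.97
tool_pos: [0.4154, 0.3398, 0.0851]
ee_rot: [-1.573, -0.002, 1.111]
wrist_force: [1.1, -0.1, -0.5]
width: 0.0098
```

View pics/h.png

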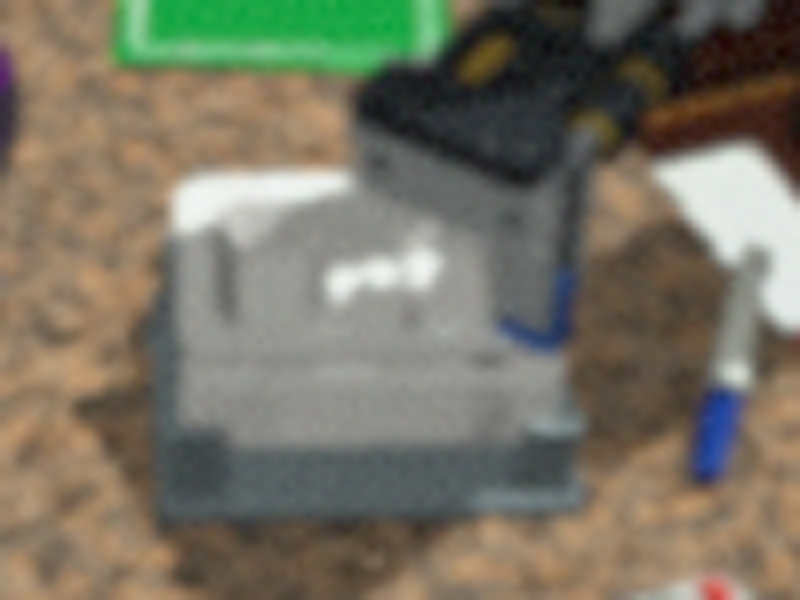

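```bash
python3 - <<'E'
from h import *
from bench import snapshot
b=snapshot("side")[:,:,::-1].copy();cv2.imwrite("pics/side_peel1.png",b)
a=cv2.imread("pics/a_side.png")
f=lambda x:cv2.resize(x[165:225,310:360],(400,480),interpolation=2)
cv2.imwrite("pics/i.png",np.hstack([f(a),f(b)]))
w=snapshot("wrist")[:,:,::-1];cv2.imwrite("pics/i_w.png",w)
E
```

```text
(no output)
```

View pics/i.png

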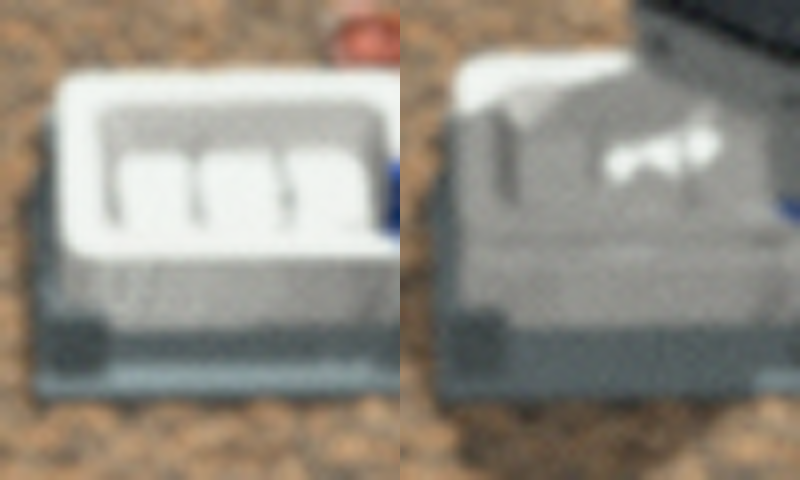

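View pics/i_w.png

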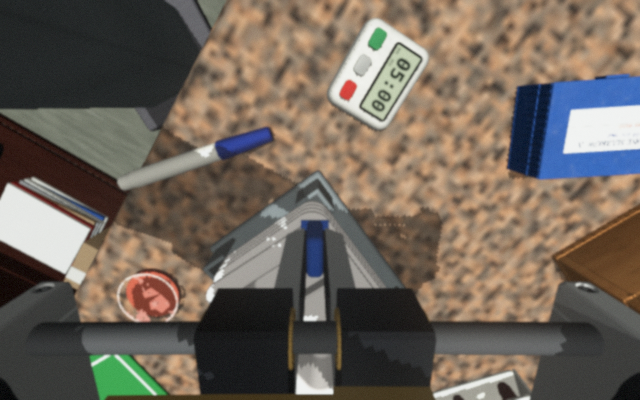

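```bash
python3 - <<'E'
from h import *
import json
t=json.load(open("fit.json"))[0]
for p in((.07,-.052),(.07,.052),(-.07,.052)):
    q=Rz(t[2])@np.array(p)+t[:2]
    print(p,[proj("side",[[*q,.066+h]])[0] for h in(0,.004,.008,.012)])
E
python3 - <<'E'
import cv2,numpy as np
a=cv2.imread("pics/a_side.png").astype(int).sum(2);b=cv2.imread("pics/side_peel1.png").astype(int).sum(2)
for c in (320,323,326,330,334): print(c,"back rim",a[168:182,c],b[168:182,c])
for c in (325,335,345): print(c,"front",a[190:202,c],b[184:202,c])
E
python3 - <<'E'
import cv2,numpy as np
f=lambda x,g:cv2.resize(cv2.convertScaleAbs(cv2.imread(x)[160:215,305:375],alpha=g,beta=0),(400,314),interpolation=2)
cv2.imwrite("pics/j.png",np.hstack([f("pics/a_side.png",1),f("pics/side_peel1.png",1.5)]))
E
```

```text
(0.07, -0.052) [array([316.3681, 173.002 ]), array([316.3801, 171.9961]), array([316.3922, 170.9854]), array([316.4043, 169.9699])]
(0.07, 0.052) [array([316.6879, 195.9826]), array([316.7014, 194.9629]), array([316.7151, 193.9379]), array([316.7288, 192.9076])]
(-0.07, 0.052) [array([365.1282, 196.0139]), array([365.2653, 194.9986]), array([365.403 , 193.9781]), array([365.5414, 192.9524])]
320 back rim [380 377 376 355 370 456 614 708 727 726 723 721 720 719] [384 355 379 470 626 706 723 725 710 681 562 465 457 445]
323 back rim [378 373 383 383 373 448 627 710 725 699 659 609 587 578] [387 370 417 533 671 713 714 687 644 586 533 458 387 341]
326 back rim [369 371 366 375 399 497 651 713 710 681 609 582 572 572] [364 361 412 524 664 704 697 645 591 575 556 538 494 452]
330 back rim [378 395 387 382 402 501 648 714 711 682 598 566 557 541] [376 386 417 526 664 709 693 616 502 458 426 418 417 434]
334 back rim [345 340 388 413 401 491 644 707 703 671 591 553 535 536] [347 359 433 584 695 693 615 477 427 415 417 415 397 396]
325 front [664 659 659 679 709 717 693 606 516 485 487 492] [434 438 441 427 431 430 419 427 428 438 417 415 453 451 441 427 417 410]
335 front [663 642 653 677 714 718 683 582 511 510 504 499] [498 525 508 475 472 474 470 449 440 438 429 438 457 460 443 449 439 441]
345 front [607 650 664 678 708 722 676 536 461 459 462 467] [622 555 510 458 420 415 421 426 434 448 432 428 439 449 448 423 438 428]
```

View pics/j.png

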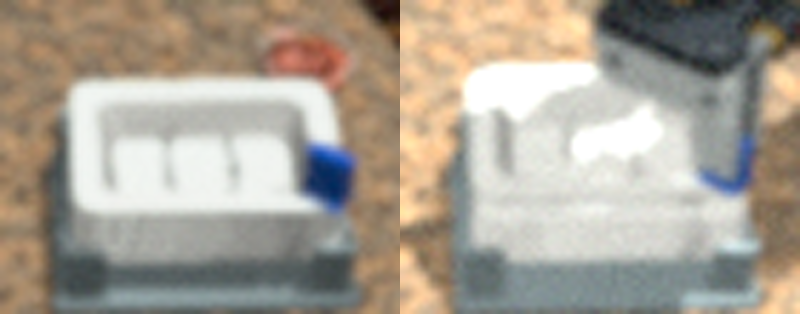

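The side view shows the far corner also rose by about 8 mm (back rim edge up 2 px), so the full pad grip is too stiff for the tray to tip. I'll set it back down and regrip on only a small patch of the tab, so that it can pivot.

```bash
python3 -m creep '[{"slide":[0,4,0.5],"roll":0,"grip":1},{"slide":[0,8,1],"roll":0,"grip":1},{"slide":[0,11,1.5],"roll":0,"grip":1},{"slide":[0,11.5,1.5],"roll":0,"grip":1},{"slide":[0,11.5,1.5],"roll":0,"grip":1}]'; python3 -m creep '[{"slide":[0,1,0],"roll":0,"grip":1},{"slide":[0,1,0],"roll":0,"grip":1}]'
python3 - <<'E'
from h import *
from bench import snapshot
b=snapshot("side")[:,:,::-1].copy();cv2.imwrite("pics/side_low.png",b)
a=cv2.imread("pics/a_side.png").astype(int).sum(2);b=b.astype(int).sum(2)
for c in (320,323,326,330,334): print(c,"back rim",a[168:182,c],b[168:182,c])
E
```

```text
time: 4.53
tool_pos: [0.4139, 0.3406, 0.0762]
ee_rot: [-1.574, -0.003, 1.112]
wrist_force: [-4.8, -3.4, 15.7]
width: 0.0096
time: 4.7
tool_pos: [0.414, 0.3407, 0.076]
ee_rot: [-1.574, -0.004, 1.112]
wrist_force: [-5.6, -4.5, 18.9]
width: 0.0096
320 back rim [380 377 376 355 370 456 614 708 727 726 723 721 720 719] [380 376 369 408 546 691 724 724 727 718 697 632 510 449]
323 back rim [378 373 383 383 373 448 627 710 725 699 659 609 587 578] [388 369 377 435 567 699 724 713 679 622 576 549 516 446]
326 back rim [369 371 366 375 399 497 651 713 710 681 609 582 572 572] [365 363 382 424 571 697 722 693 627 572 565 566 552 522]
330 back rim [378 395 387 382 402 501 648 714 711 682 598 566 557 541] [379 399 390 417 557 699 715 697 621 544 498 466 431 411]
334 back rim [345 340 388 413 401 491 644 707 703 671 591 553 535 536] [357 352 398 451 576 692 715 673 529 429 412 417 415 404]
```

```bash
python3 -m creep '[{"slide":[-0.5,-1,0.5],"roll":0,"grip":1},{"slide":[-1,0,1],"roll":0,"grip":1},{"slide":[-1,1,1],"roll":0,"grip":1},{"slide":[-1,1.5,1],"roll":0,"grip":1}]'; python3 -m creep '[{"slide":[0,0.5,0],"roll":0,"grip":1},{"slide":[0,0.5,0],"roll":0,"grip":1}]'
python3 - <<'E'
from h import *
from bench import snapshot
b=snapshot("side")[:,:,::-1].copy();cv2.imwrite("pics/side_low2.png",b)
b=b.astype(int).sum(2)
for c in (320,323,326,330,334): print(c,"back rim",b[168:182,c])
E
```

```text
time: 5.08
tool_pos: [0.4139, 0.3407, 0.0758]
ee_rot: [-1.576, -0.006, 1.112]
wrist_force: [-6.0, -3.8, 22.3]
width: 0.0095
time: 5.25
tool_pos: [0.4138, 0.3407, 0.0756]
ee_rot: [-1.576, -0.006, 1.112]
wrist_force: [-5.4, -3.5, 22.9]
width: 0.0099
320 back rim [384 355 375 410 557 689 726 725 726 716 694 613 499 450]
323 back rim [389 374 391 469 593 702 721 707 667 619 574 551 500 435]
326 back rim [367 373 372 434 572 701 722 694 616 564 558 556 548 513]
330 back rim [376 390 389 417 571 693 722 688 613 536 502 477 425 409]
334 back rim [353 348 394 458 579 701 720 678 538 439 406 413 412 410]
```

```bash
python3 -m creep '[{"slide":[0,-2,0],"roll":0,"grip":1},{"slide":[0,-3,0],"roll":0,"grip":1},{"slide":[0,-3,0],"roll":0,"grip":0.7},{"slide":[0,-3,0],"roll":0,"grip":0.7},{"slide":[0,-3,0],"roll":0,"grip":0.7},{"slide":[0,-3,0],"roll":0,"grip":0.7},{"slide":[0,-3,0],"roll":0,"grip":0.7}]'
python3 - <<'E'
from h import *
from bench import snapshot
b=snapshot("side")[:,:,::-1].copy();cv2.imwrite("pics/side_low3.png",b)
w=snapshot("wrist")[:,:,::-1]
f=lambda x:cv2.resize(x[165:225,310:375],(400,369),interpolation=2)
cv2.imwrite("pics/k.png",np.hstack([f(cv2.imread("pics/a_side.png")),f(b)]))
cv2.imwrite("pics/k_w.png",cv2.resize(w[150:350,200:440],(720,600),interpolation=2))
b=b.astype(int).sum(2)
for c in (320,323,326,330,334): print(c,"back rim",b[168:182,c])
E
```

```text
time: 5.88
tool_pos: [0.411, 0.3394, 0.071]
ee_rot: [-1.57, 0.001, 1.112]
wrist_force: [-0.2, -0.7, -0.5]
width: 0.0282
320 back rim [370 371 361 381 485 647 715 723 725 720 698 629 511 451]
323 back rim [376 372 372 398 508 667 712 714 691 634 590 545 517 452]
326 back rim [364 363 372 403 518 671 710 703 642 575 569 552 574 536]
330 back rim [365 387 383 408 511 670 714 699 628 553 513 484 445 425]
334 back rim [357 345 400 434 535 670 702 679 538 433 415 418 416 414]
```

View pics/k.png

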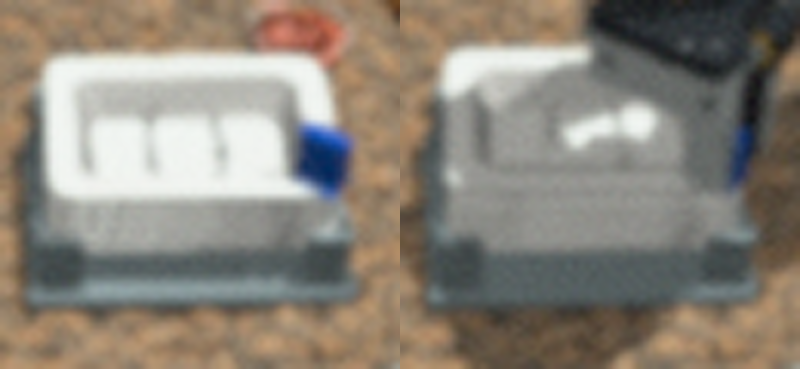

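View pics/k_w.png

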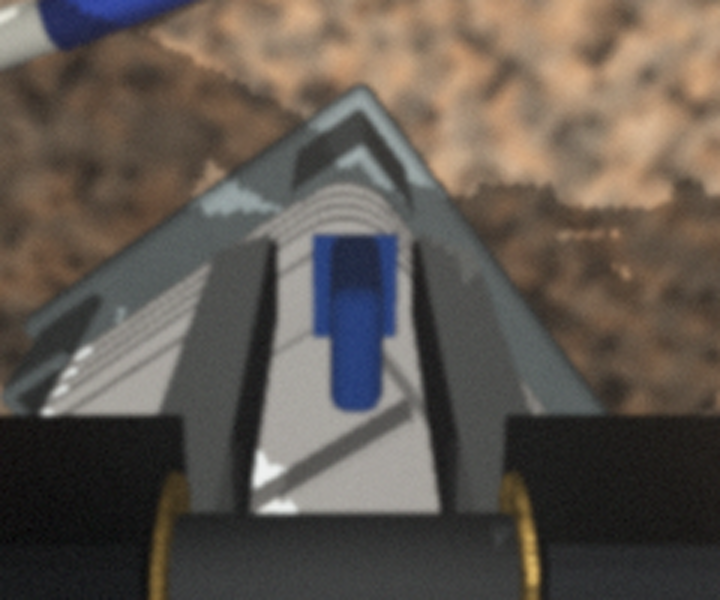

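```bash
python3 -m creep '[{"slide":[0,-35,0],"roll":0,"grip":0.7},{"slide":[0,-40,-20],"roll":0,"grip":0.8},{"slide":[0,-40,-60],"roll":0,"grip":1},{"slide":[0,-40,-100],"roll":0,"grip":1},{"slide":[0,-40,-140],"roll":0,"grip":1},{"slide":[0,-40,-140],"roll":0,"grip":1},{"slide":[0,-20,-140],"roll":0,"grip":1},{"slide":[0,-10,-140],"roll":0,"grip":1},{"slide":[0,-5,-140],"roll":0,"grip":1},{"slide":[0,-3,-140],"roll":0,"grip":1}]'
python3 - <<'E'
from h import *
from bench import snapshot
w=snapshot("wrist")[:,:,::-1];b=snapshot("side")[:,:,::-1]
cv2.imwrite("pics/l.png",np.hstack([cv2.resize(w[100:320,180:420],(436,400),interpolation=2),cv2.resize(b[150:230,300:372],(360,400),interpolation=2)]))
E
```

```text
time: 6.82
tool_pos: [0.5354, 0.2776, 0.0731]
ee_rot: [-1.568, 0.003, 1.113]
wrist_force: [0.6, -0.5, -0.5]
width: 0.0004
```

View pics/l.png

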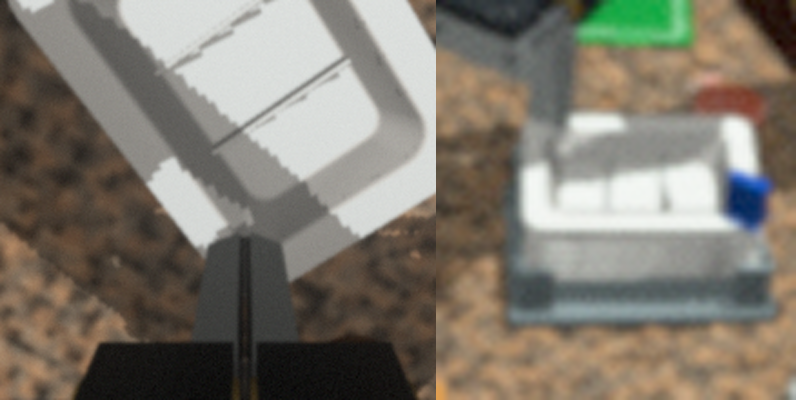

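```bash
python3 -m creep '[{"slide":[0,3,0],"roll":0,"grip":1},{"slide":[0,5,0],"roll":0,"grip":1},{"slide":[0,6.5,0],"roll":0,"grip":1},{"slide":[0,6.5,0],"roll":0,"grip":1}]'; python3 -m creep '[{"slide":[0,1.5,0],"roll":0,"grip":1},{"slide":[0,1.5,0],"roll":0,"grip":1}]'; python3 -m creep '[{"slide":[0,1,0],"roll":0,"grip":1},{"slide":[0,1,0],"roll":0,"grip":1}]'
```

```text
time: 7.25
tool_pos: [0.5376, 0.2782, 0.0696]
ee_rot: [-1.572, -0.002, 1.112]
wrist_force: [0.4, 1.0, 4.3]
width: 0.0005
time: 7.42
tool_pos: [0.5382, 0.2783, 0.0683]
ee_rot: [-1.573, -0.003, 1.112]
wrist_force: [1.4, 1.0, 4.4]
width: 0.0003
time: 7.58
tool_pos: [0.5386, 0.2783, 0.0674]
ee_rot: [-1.574, -0.004, 1.112]
wrist_force: [2.3, 0.7, 5.5]
width: 0.0001
```

```bash
python3 -m creep '[{"slide":[0,1.5,0],"roll":0,"grip":1},{"slide":[0,1.5,0],"roll":0,"grip":1}]'; python3 -m creep '[{"slide":[0,1.5,0],"roll":0,"grip":1},{"slide":[0,1.5,0],"roll":0,"grip":1}]'; python3 -m creep '[{"slide":[0,1.5,0],"roll":0,"grip":1},{"slide":[0,1.5,0],"roll":0,"grip":1}]'
python3 - <<'E'
from h import *
from bench import snapshot
b=snapshot("side")[:,:,::-1].copy();cv2.imwrite("pics/side_p.png",b)
a=cv2.imread("pics/a_side.png")
f=lambda x:cv2.resize(x[165:225,310:375],(400,369),interpolation=2)
cv2.imwrite("pics/m.png",np.hstack([f(a),f(b)]))
a=a.astype(int).sum(2);b=b.astype(int).sum(2)
for c in (326,330,334,338,342,346): print(c,"back rim",a[170:180,c],b[170:180,c])
for c in (320,325,335,345,350): print(c,"front",a[190:200,c],b[190:200,c])
E
```

```text
time: 7.75
tool_pos: [0.5391, 0.2784, 0.0665]
ee_rot: [-1.575, -0.004, 1.112]
wrist_force: [2.9, 1.2, 5.8]
width: 0.0005
time: 7.92
tool_pos: [0.5393, 0.2786, 0.0662]
ee_rot: [-1.575, -0.005, 1.112]
wrist_force: [0.1, 0.7, 9.7]
width: 0.0004
time: 8.08
tool_pos: [0.5394, 0.2786, 0.0659]
ee_rot: [-1.576, -0.005, 1.112]
wrist_force: [-1.4, -0.2, 14.0]
width: 0.0006
326 back rim [366 375 399 497 651 713 710 681 609 582] [318 328 423 518 534 500 503 532 565 553]
330 back rim [387 382 402 501 648 714 711 682 598 566] [431 527 660 697 691 632 529 472 429 423]
334 back rim [388 413 401 491 644 707 703 671 591 553] [526 661 705 690 606 494 440 415 403 389]
338 back rim [378 377 436 544 666 710 710 653 586 547] [504 592 612 523 437 427 413 418 416 422]
342 back rim [401 408 440 557 679 714 701 645 570 541] [459 461 439 433 415 418 416 417 425 450]
346 back rim [402 396 421 541 675 714 702 635 561 542] [461 439 427 417 421 424 405 406 457 527]
320 front [723 726 725 725 724 709 660 523 454 442] [709 707 706 710 714 704 681 579 476 447]
325 front [664 659 659 679 709 717 693 606 516 485] [640 644 665 684 696 679 598 492 516 548]
335 front [663 642 653 677 714 718 683 582 511 510] [657 687 702 668 557 487 480 478 497 513]
345 front [607 650 664 678 708 722 676 536 461 459] [695 638 502 454 462 453 452 463 470 453]
350 front [725 719 723 722 722 713 675 520 444 424] [626 505 457 469 457 465 461 464 447 428]
```

View pics/m.png

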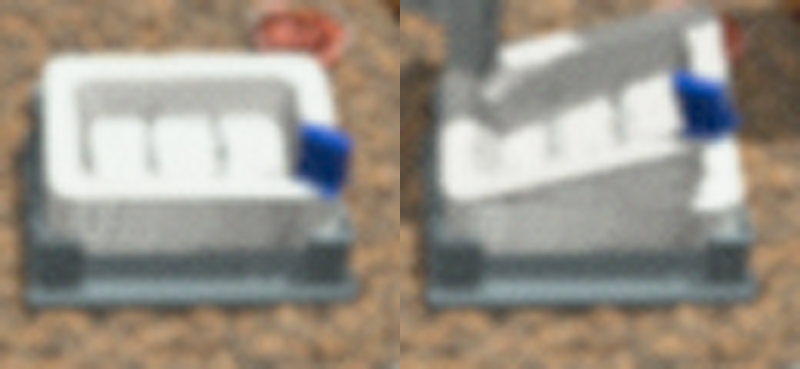

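Pressing at the rim corner tipped the tray: in the side view its tab side is up by several cm, pivoting at the far corner. That isn't a peel by the tab. I'll let it settle back, reseat it from the middle, then peel it properly.

```bash
python3 -m creep '[{"slide":[0,-2,0],"roll":0,"grip":1},{"slide":[0,-4,0],"roll":0,"grip":1},{"slide":[0,-6,0],"roll":0,"grip":1},{"slide":[0,-8,0],"roll":0,"grip":1},{"slide":[0,-11,0],"roll":0,"grip":1},{"slide":[0,-20,0],"roll":0,"grip":1},{"slide":[0,-50,0],"roll":0,"grip":1},{"slide":[0,-50,0],"roll":0,"grip":1}]'
python3 - <<'E'
from h import *
from bench import snapshot
b=snapshot("side")[:,:,::-1].copy();cv2.imwrite("pics/side_q.png",b)
c=snapshot("top")[:,:,::-1]
a=cv2.imread("pics/a_side.png")
f=lambda x:cv2.resize(x[165:225,310:375],(400,369),interpolation=2)
cv2.imwrite("pics/n.png",np.hstack([f(a),f(b)]))
a=a.astype(int).sum(2);b=b.astype(int).sum(2)
for c in (326,330,334,338,342,346): print(c,"back rim",a[170:180,c],b[170:180,c])
for c in (320,325,335,345,350): print(c,"front",a[190:200,c],b[190:200,c])
E
```

```text
time: 8.8
tool_pos: [0.5388, 0.2783, 0.116]
ee_rot: [-1.575, -0.004, 1.112]
wrist_force: [1.7, 0.5, 1.5]
width: 0.0006
326 back rim [366 375 399 497 651 713 710 681 609 582] [379 427 565 703 726 703 640 550 491 442]
330 back rim [387 382 402 501 648 714 711 682 598 566] [384 367 467 659 711 684 550 442 425 426]
334 back rim [388 413 401 491 644 707 703 671 591 553] [388 411 478 634 689 640 498 424 416 416]
338 back rim [378 377 436 544 666 710 710 653 586 547] [379 363 375 422 455 459 431 418 416 408]
342 back rim [401 408 440 557 679 714 701 645 570 541] [396 370 363 419 440 458 439 418 414 410]
346 back rim [402 396 421 541 675 714 702 635 561 542] [384 337 331 407 459 461 432 414 412 414]
320 front [723 726 725 725 724 709 660 523 454 442] [725 727 725 725 708 634 510 458 456 442]
325 front [664 659 659 679 709 717 693 606 516 485] [706 711 717 715 718 678 517 466 516 544]
335 front [663 642 653 677 714 718 683 582 511 510] [703 686 672 709 722 675 533 456 484 517]
345 front [607 650 664 678 708 722 676 536 461 459] [568 540 606 698 718 674 525 460 456 459]
350 front [725 719 723 722 722 713 675 520 444 424] [719 708 692 711 717 677 537 452 439 445]
```

View pics/n.png

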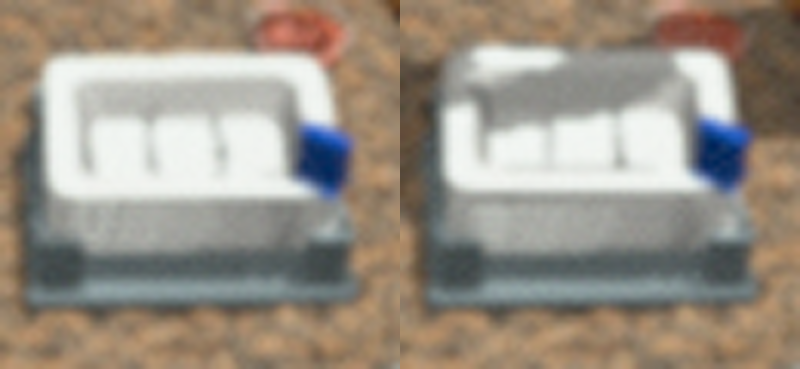

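```bash
python3 -m creep '[{"slide":[0,0,35],"roll":0,"grip":1},{"slide":[-1,0,69],"roll":0,"grip":1},{"slide":[-1,25,69],"roll":0,"grip":1},{"slide":[-1,55,69],"roll":0,"grip":1},{"slide":[-1,62,69],"roll":0,"grip":1},{"slide":[-1,65,69],"roll":0,"grip":1},{"slide":[-1,67,69],"roll":0,"grip":1},{"slide":[-1,67,69],"roll":0,"grip":1}]'; python3 -m creep '[{"slide":[0,2,0],"roll":0,"grip":1},{"slide":[0,2,0],"roll":0,"grip":1}]'; python3 -m creep '[{"slide":[0,2,0],"roll":0,"grip":1},{"slide":[0,2,0],"roll":0,"grip":1}]'
```

```text
time: 9.57
tool_pos: [0.4757, 0.3077, 0.0483]
ee_rot: [-1.573, -0.002, 1.112]
wrist_force: [-3.1, -1.8, 18.2]
width: 0.0006
time: 9.73
tool_pos: [0.4758, 0.3077, 0.048]
ee_rot: [-1.573, -0.003, 1.112]
wrist_force: [-6.6, -4.0, 25.0]
width: 0.0004
time: 9.9
tool_pos: [0.4759, 0.3078, 0.0478]
ee_rot: [-1.574, -0.003, 1.112]
wrist_force: [-10.1, -4.2, 32.0]
width: 0.0005
```

```bash
python3 -m creep '[{"slide":[0,-4,0],"roll":0,"grip":1},{"slide":[0,-40,0],"roll":0,"grip":1},{"slide":[0,-68,0],"roll":0,"grip":0.8},{"slide":[0,-68,0],"roll":0,"grip":0.7}]'
python3 - <<'E'
from h import *
from bench import snapshot
b=snapshot("side")[:,:,::-1].copy();cv2.imwrite("pics/side_r.png",b)
a=cv2.imread("pics/a_side.png")
f=lambda x:cv2.resize(x[165:225,310:375],(400,369),interpolation=2)
cv2.imwrite("pics/o.png",np.hstack([f(a),f(b)]))
a=a.astype(int).sum(2);b=b.astype(int).sum(2)
for c in (318,319,320,322): print(c,"back rim",a[168:180,c],b[168:180,c])
for c in (320,325,335,345,350): print(c,"front",a[190:200,c],b[190:200,c])
E
```

```text
time: 10.23
tool_pos: [0.4772, 0.3085, 0.1139]
ee_rot: [-1.576, -0.007, 1.112]
wrist_force: [0.4, 0.5, 1.0]
width: 0.0108
318 back rim [405 399 381 350 358 411 528 655 695 702 710 706] [395 402 378 356 357 380 415 414 422 422 447 438]
319 back rim [384 388 384 356 342 428 585 701 723 726 727 725] [387 378 379 359 355 391 425 449 460 449 458 467]
320 back rim [380 377 376 355 370 456 614 708 727 726 723 721] [378 377 376 364 367 410 449 453 456 457 451 457]
322 back rim [386 377 359 348 355 468 628 711 726 715 687 647] [393 370 374 369 387 437 461 457 452 449 441 440]
320 front [723 726 725 725 724 709 660 523 454 442] [454 463 459 443 434 429 437 452 439 413]
325 front [664 659 659 679 709 717 693 606 516 485] [339 384 431 505 557 533 454 422 441 442]
335 front [663 642 653 677 714 718 683 582 511 510] [420 449 565 691 715 679 530 459 481 512]
345 front [607 650 664 678 708 722 676 536 461 459] [445 458 567 688 719 668 529 451 457 456]
350 front [725 719 723 722 722 713 675 520 444 424] [473 526 634 703 719 670 531 450 441 429]
```

View pics/o.png

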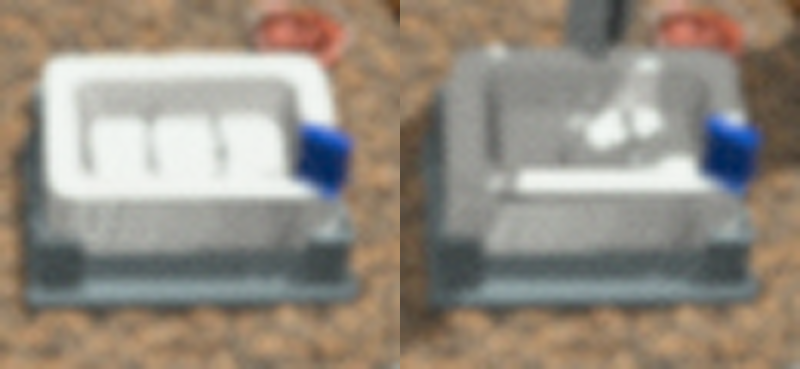

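```bash
python3 -m creep '[{"slide":[0,-10,36],"roll":0,"grip":0.6},{"slide":[0,-10,72],"roll":0,"grip":0.6},{"slide":[0,-10,72],"roll":0,"grip":0.6},{"slide":[0,-10,72],"roll":0,"grip":0.6},{"slide":[0,-10,72],"roll":0,"grip":0.6}]'
python3 d.py .412 .340 .085
python3 - <<'E'
from h import *
from bench import snapshot
w=snapshot("wrist")[:,:,::-1]
cv2.imwrite("pics/p.png",cv2.resize(w[130:290,210:420],None,fx=3.5,fy=3.5,interpolation=2))
E
```

```text
time: 10.7
tool_pos: [0.4095, 0.3384, 0.1164]
ee_rot: [-1.57, 0.003, 1.112]
wrist_force: [-0.5, 1.2, -0.3]
width: 0.0378
pos [0.4095 0.3384 0.1164] yaw [-89.9353   0.191   63.7287] w 0.037796132354046184 t 10.7 F [-0.4725  1.2033 -0.2873]
slide mm [ 2.6217 31.4313 -1.5872]
```

View pics/p.png

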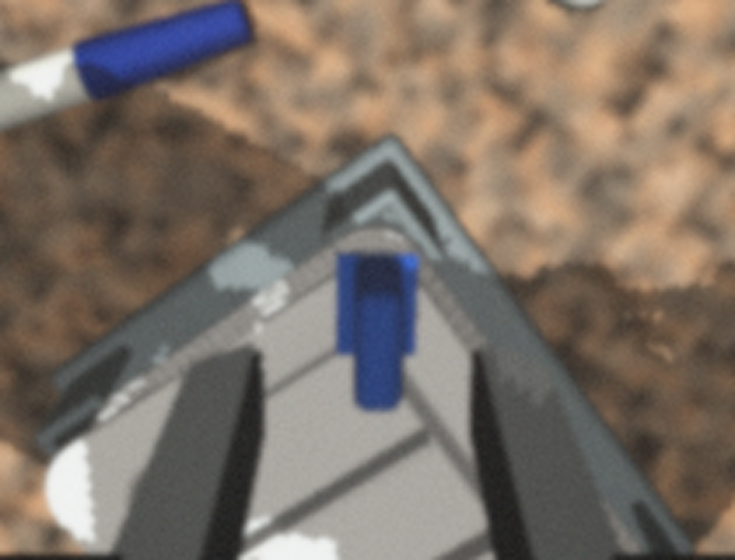

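```bash
python3 - <<'E'
from h import *
i=camera_info("wrist")
print(ray("wrist",[[210+379/3.5-.4,130+408/3.5-.4],[210+379/3.5-.4,130+338/3.5]],.0995,i), "was end .4228 .3372")
# project tool axis
from bench import robot
p=np.array(robot.get_obs()["tool_pos"]);print(proj("wrist",[p,[p[0],p[1],.0995]],i))
E
```

```text
[[0.4214 0.3372 0.0995]
 [0.4082 0.3437 0.0995]] was end .4228 .3372
[[311.8547 242.7223]
 [312.1184 232.0304]]
```

```bash
python3 -m creep '[{"slide":[2,12,7],"roll":0,"grip":0.7},{"slide":[2,25,7],"roll":0,"grip":0.7},{"slide":[2,25,7],"roll":0,"grip":0.89},{"slide":[2,25,7],"roll":0,"grip":0.89},{"slide":[2,25,7],"roll":0,"grip":0.89},{"slide":[2,25,7],"roll":0,"grip":0.89},{"slide":[2,25,7],"roll":0,"grip":0.89},{"slide":[2,25,7],"roll":0,"grip":0.89},{"slide":[2,25,7],"roll":0,"grip":0.89},{"slide":[2,25,7],"roll":0,"grip":0.89}]'
python3 - <<'E'
from h import *
from bench import snapshot
w=snapshot("wrist")[:,:,::-1]
cv2.imwrite("pics/q.png",cv2.resize(w[130:290,210:420],None,fx=3.5,fy=3.5,interpolation=2))
E
```

```text
time: 11.58
tool_pos: [0.405, 0.3442, 0.0939]
ee_rot: [-1.571, -0.001, 1.112]
wrist_force: [-0.7, -0.5, 0.6]
width: 0.0104
```

View pics/q.png

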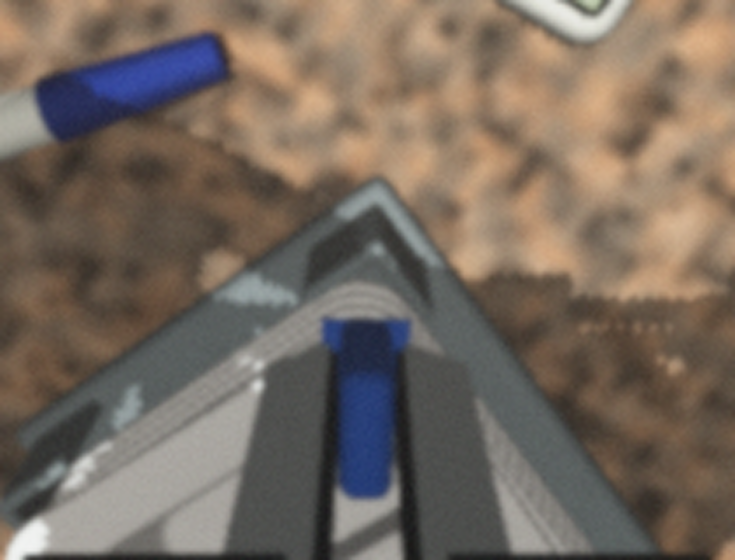

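```bash
python3 -m creep '[{"slide":[0,0,0],"roll":0,"grip":0.9},{"slide":[0,0,0],"roll":0,"grip":0.9},{"slide":[0,-2,0],"roll":0,"grip":0.9},{"slide":[0,-4,-0.5],"roll":0,"grip":0.9},{"slide":[0,-6,-0.5],"roll":0,"grip":0.9},{"slide":[0,-8,-1],"roll":0,"grip":0.9},{"slide":[0,-8,-1],"roll":0,"grip":0.9}]'
python3 - <<'E'
from h import *
from bench import snapshot
b=snapshot("side")[:,:,::-1].copy();cv2.imwrite("pics/side_s.png",b)
a=cv2.imread("pics/side_q.png")
f=lambda x:cv2.resize(x[165:225,310:375],(400,369),interpolation=2)
cv2.imwrite("pics/r.png",np.hstack([f(a),f(b)]))
a=a.astype(int).sum(2);b=b.astype(int).sum(2)
for c in (320,323,326,330,334): print(c,"back rim",a[168:180,c],b[168:180,c])
E
```

```text
time: 12.22
tool_pos: [0.406, 0.3439, 0.1021]
ee_rot: [-1.571, -0.001, 1.112]
wrist_force: [-0.2, -0.6, -1.9]
width: 0.0094
320 back rim [372 378 363 367 388 438 473 489 508 523 480 448] [379 376 427 551 691 717 723 726 726 721 682 575]
323 back rim [386 374 385 420 538 685 700 675 650 602 522 417] [382 395 479 638 711 723 712 689 647 590 538 460]
326 back rim [375 364 379 427 565 703 726 703 640 550 491 442] [361 380 491 631 707 715 681 620 591 582 593 579]
330 back rim [377 399 384 367 467 659 711 684 550 442 425 426] [367 409 493 644 709 710 678 609 558 544 531 518]
334 back rim [355 357 388 411 478 634 689 640 498 424 416 416] [353 366 501 641 707 710 677 577 494 438 419 404]
```

View pics/r.png

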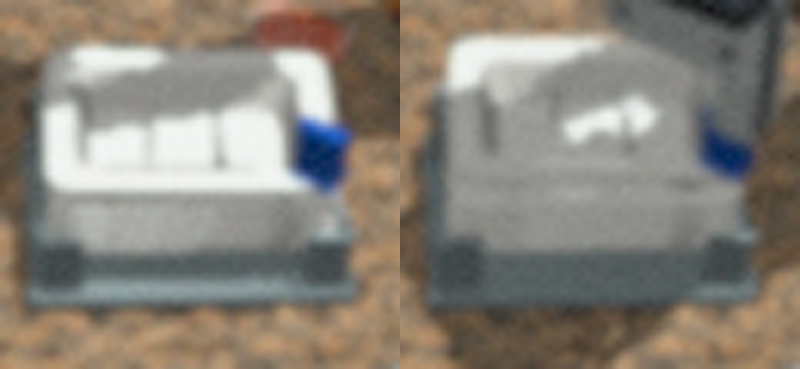

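The light grip also lifts almost rigidly. I'll raise it a little more, then ease the grip in tiny steps so that the far corner pivots back down onto the stack under its own weight.

```bash
python3 -m creep '[{"slide":[0,-2,0],"roll":0,"grip":0.9},{"slide":[0,-4,0],"roll":0,"grip":0.9},{"slide":[0,-4,0],"roll":0,"grip":0.898},{"slide":[0,-4,0],"roll":0,"grip":0.898},{"slide":[0,-4,0],"roll":0,"grip":0.897},{"slide":[0,-4,0],"roll":0,"grip":0.897}]'
cat > s.py <<'E'
from h import *
import sys
from bench import snapshot,robot
b=snapshot("side")[:,:,::-1].copy();n=sys.argv[1];cv2.imwrite(f"pics/side_{n}.png",b)
cv2.imwrite(f"pics/z_{n}.png",cv2.resize(b[160:225,305:375],(560,520),interpolation=2))
# back rim top edge row: 50% crossing to bright, vs initial picture
a=cv2.imread("pics/a_side.png")
def edge(im,c):
    g=im.astype(float).sum(2)[164:184,c];bg=380;pk=710;th=(bg+pk)/2
    k=int(np.argmax(g>th));return 164+k-(g[k]-th)/(g[k]-g[k-1])
for c in (320,322,324,326,328,330,334): print(c,round((edge(a,c)-edge(b,c))*3.95,1),"mm up")
E
python3 s.py t1
```

```text
time: 12.77
tool_pos: [0.4056, 0.3437, 0.1054]
ee_rot: [-1.571, 0.0, 1.112]
wrist_force: [-0.4, -0.2, -1.2]
width: 0.0095
320 1.2 mm up
322 3.4 mm up
324 4.1 mm up
326 4.3 mm up
328 4.0 mm up
330 4.8 mm up
334 6.2 mm up
```

View pics/z_t1.png

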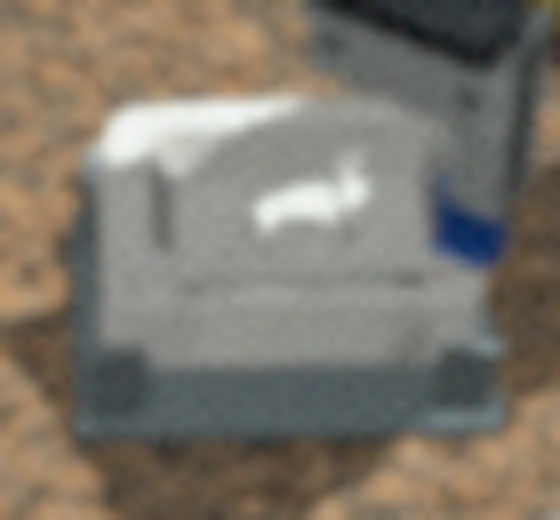

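Easing the grip worked: the back rim now slopes, from about 2 mm up at the far corner to 6 mm partway along. I'll raise the tab a little more for margin.

```bash
python3 -m creep '[{"slide":[0,-1.5,0],"roll":0,"grip":0.897},{"slide":[0,-3,0],"roll":0,"grip":0.897},{"slide":[0,-3,0],"roll":0,"grip":0.897},{"slide":[0,-3,0],"roll":0,"grip":0.897}]'
python3 s.py t2
```

```text
time: 13.15
tool_pos: [0.4058, 0.3438, 0.1087]
ee_rot: [-1.571, -0.0, 1.112]
wrist_force: [-0.8, 0.6, -1.6]
width: 0.0099
320 2.8 mm up
322 5.0 mm up
324 6.0 mm up
326 5.4 mm up
328 5.7 mm up
330 6.2 mm up
334 8.1 mm up
```

View pics/z_t2.png

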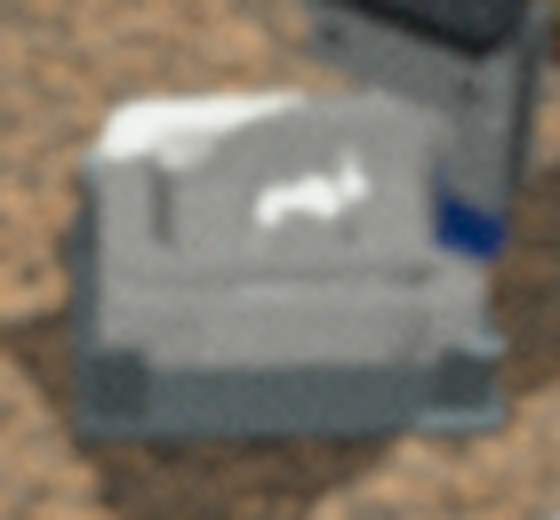

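```bash
python3 -m creep '[{"slide":[0,0,0],"roll":0,"grip":0.896},{"slide":[0,0,0],"roll":0,"grip":0.896},{"slide":[0,0,0],"roll":0,"grip":0.896}]'
python3 s.py t3; python3 -m creep '[{"slide":[0,0,0],"roll":0,"grip":0.895},{"slide":[0,0,0],"roll":0,"grip":0.895},{"slide":[0,0,0],"roll":0,"grip":0.895}]'
python3 s.py t4
```

```text
time: 13.45
tool_pos: [0.4058, 0.3437, 0.1085]
ee_rot: [-1.571, -0.0, 1.112]
wrist_force: [1.0, -0.1, -0.8]
width: 0.0099
320 -3.8 mm up
322 -1.8 mm up
324 -0.4 mm up
326 0.1 mm up
328 0.4 mm up
330 1.3 mm up
334 2.4 mm up
time: 13.75
tool_pos: [0.4057, 0.3437, 0.1085]
ee_rot: [-1.571, -0.0, 1.112]
wrist_force: [0.4, -0.2, -0.1]
width: 0.0103
320 -4.2 mm up
322 -1.7 mm up
324 -0.7 mm up
326 -0.2 mm up
328 0.4 mm up
330 0.8 mm up
334 2.0 mm up
```

View pics/z_t4.png

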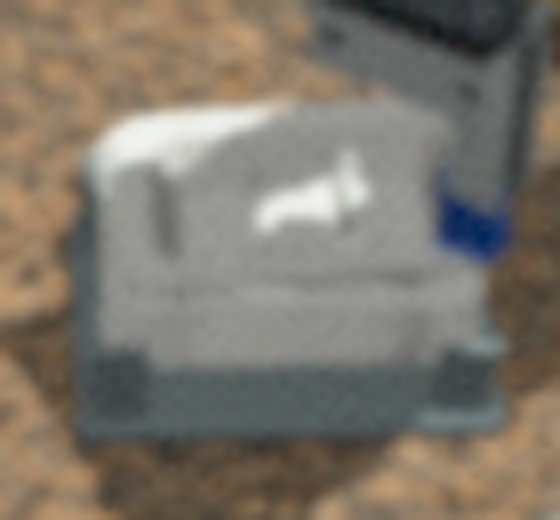

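```bash
python3 -m creep '[{"slide":[0,0,0],"roll":0,"grip":0.9},{"slide":[0,0,0],"roll":0,"grip":0.95},{"slide":[0,0,0],"roll":0,"grip":1},{"slide":[0,0,0],"roll":0,"grip":1},{"slide":[0,0,0],"roll":0,"grip":1},{"slide":[0,0,0],"roll":0,"grip":1}]'
python3 s.py t5
python3 - <<'E'
from h import *
from bench import snapshot
w=snapshot("wrist")[:,:,::-1]
cv2.imwrite("pics/u.png",cv2.resize(w[130:290,210:420],None,fx=3.5,fy=3.5,interpolation=2))
E
```

```text
time: 14.3
tool_pos: [0.4056, 0.3437, 0.1085]
ee_rot: [-1.571, -0.0, 1.112]
wrist_force: [0.1, -0.5, -1.7]
width: 0.0093
320 -3.8 mm up
322 -1.8 mm up
324 -0.4 mm up
326 0.0 mm up
328 0.5 mm up
330 1.3 mm up
334 2.4 mm up
```

View pics/u.png

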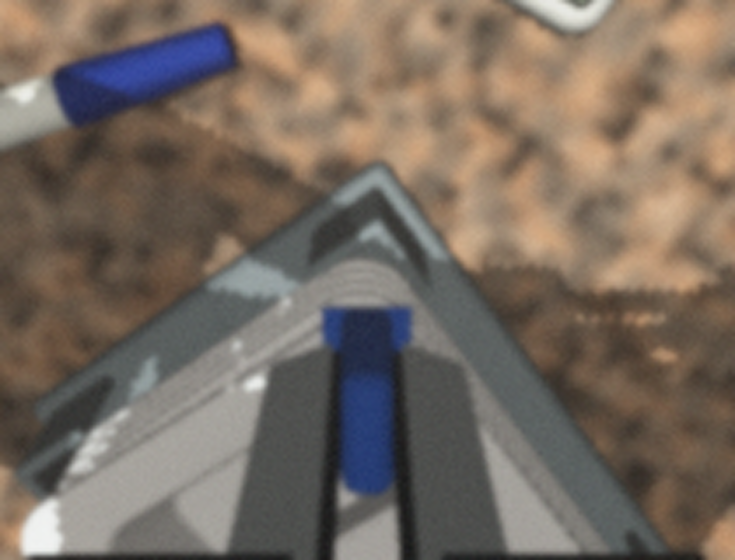

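View pics/z_t5.png

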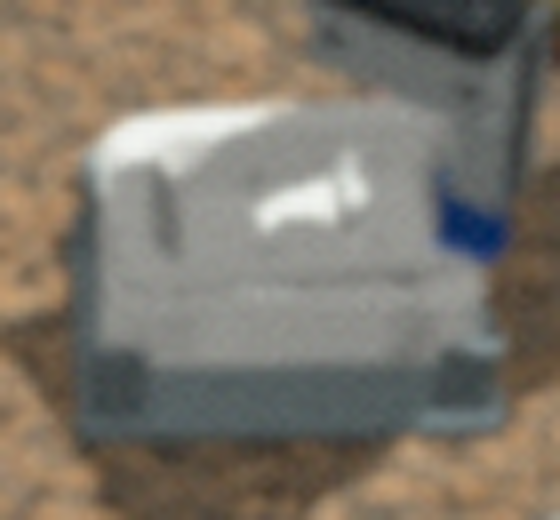

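The peel is in place: far corner on the stack, tab held about 15 mm up, no slip at the fingers in the wrist view. Before lifting I'll lower it level and take a deeper grip, so the tray travels level.

```bash
python3 -m creep '[{"slide":[0,0,0],"roll":0,"grip":0.897},{"slide":[0,3,0],"roll":0,"grip":0.897},{"slide":[0,7,0],"roll":0,"grip":0.897},{"slide":[0,11,0],"roll":0,"grip":0.896},{"slide":[0,14,0],"roll":0,"grip":0.895},{"slide":[0,14,0],"roll":0,"grip":0.86},{"slide":[0,14,0],"roll":0,"grip":0.85},{"slide":[0,22,-4],"roll":0,"grip":0.85},{"slide":[0,30,-7],"roll":0,"grip":0.85},{"slide":[0,30,-7],"roll":0,"grip":0.85},{"slide":[0,30,-7],"roll":0,"grip":1},{"slide":[0,30,-7],"roll":0,"grip":1},{"slide":[0,30,-7],"roll":0,"grip":1},{"slide":[0,30,-7],"roll":0,"grip":1},{"slide":[0,30,-7],"roll":0,"grip":1}]'
python3 s.py t6
python3 - <<'E'
from h import *
from bench import snapshot
w=snapshot("wrist")[:,:,::-1]
cv2.imwrite("pics/v.png",cv2.resize(w[130:290,210:420],None,fx=3.5,fy=3.5,interpolation=2))
E
```

```text
time: 15.65
tool_pos: [0.412, 0.3408, 0.0787]
ee_rot: [-1.571, -0.001, 1.112]
wrist_force: [0.2, 0.5, -0.5]
width: 0.0101
320 0.3 mm up
322 1.7 mm up
324 2.3 mm up
326 2.0 mm up
328 1.9 mm up
330 2.0 mm up
334 1.9 mm up
```

View pics/v.png

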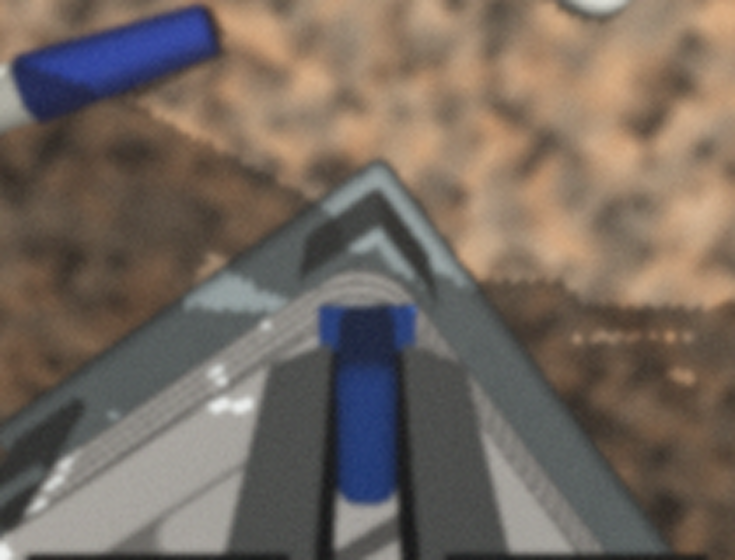

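View pics/z_t6.png

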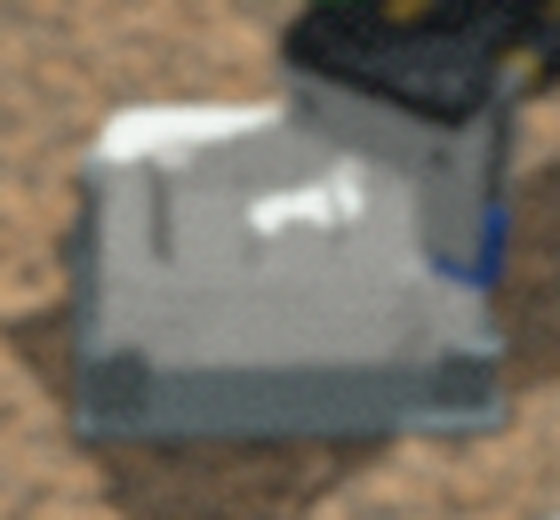

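Level again, and gripped deeper. Firm up the grip and lift.

```bash
python3 -m creep '[{"slide":[0,0,0],"roll":0,"grip":1},{"slide":[0,0,0],"roll":0,"grip":1},{"slide":[0,-5,0],"roll":0,"grip":1},{"slide":[0,-12,0],"roll":0,"grip":1},{"slide":[0,-22,0],"roll":0,"grip":1},{"slide":[0,-35,0],"roll":0,"grip":1},{"slide":[0,-50,0],"roll":0,"grip":1},{"slide":[0,-65,0],"roll":0,"grip":1},{"slide":[0,-80,0],"roll":0,"grip":1},{"slide":[0,-85,0],"roll":0,"grip":1},{"slide":[0,-85,0],"roll":0,"grip":1},{"slide":[0,-85,0],"roll":0,"grip":1}]'
python3 - <<'E'
from h import *
from bench import snapshot
b=snapshot("side")[:,:,::-1];w=snapshot("wrist")[:,:,::-1]
cv2.imwrite("pics/w.png",np.hstack([cv2.resize(b[120:240,290:410],(400,400),interpolation=2),cv2.resize(w,(400,250))[[*range(250)]+[0]*150]]))
E
python3 d.py .4745 .0720 .1637
```

```text
time: 16.75
tool_pos: [0.412, 0.3406, 0.1638]
ee_rot: [-1.571, -0.001, 1.112]
wrist_force: [-0.6, -0.2, -2.1]
width: 0.0097
pos [0.4114 0.3402 0.1624] yaw [-89.9441   0.0976  63.7007] w 0.009782056568613631 t 16.85 F [-0.4528  0.5494 -1.1198]
slide mm [-212.5113   -1.1112 -175.3906]
```

View pics/w.png

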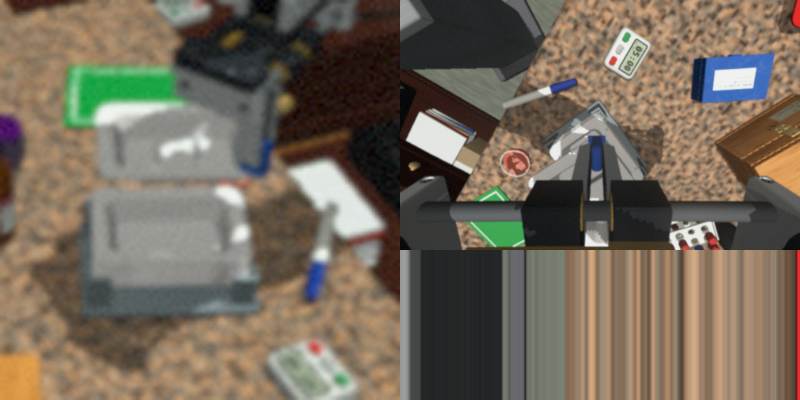

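The tray is clear of the stack and level. Next, carry it to the mat.

```bash
python3 -m creep '[{"slide":[-4,0,-3],"roll":0,"grip":1},{"slide":[-12,0,-10],"roll":0,"grip":1},{"slide":[-24,0,-20],"roll":0,"grip":1},{"slide":[-40,0,-33],"roll":0,"grip":1},{"slide":[-57,0,-47],"roll":0,"grip":1},{"slide":[-75,0,-62],"roll":0,"grip":1},{"slide":[-93,0,-77],"roll":0,"grip":1},{"slide":[-111,0,-92],"roll":0,"grip":1},{"slide":[-129,0,-107],"roll":0,"grip":1},{"slide":[-147,0,-121],"roll":0,"grip":1},{"slide":[-164,0,-135],"roll":0,"grip":1},{"slide":[-180,0,-148],"roll":0,"grip":1},{"slide":[-193,0,-159],"roll":0,"grip":1},{"slide":[-203,0,-167],"roll":0,"grip":1},{"slide":[-209,0,-172],"roll":0,"grip":1},{"slide":[-212,0,-175],"roll":0,"grip":1},{"slide":[-212,0,-175],"roll":0,"grip":1},{"slide":[-212,0,-175],"roll":0,"grip":1}]'
python3 - <<'E'
from h import *
from bench import snapshot
b=snapshot("side")[:,:,::-1];w=snapshot("top")[:,:,::-1]
cv2.imwrite("pics/x.png",np.hstack([cv2.resize(b[100:220,270:390],(400,400),interpolation=2),cv2.resize(w[140:280,370:510],(400,400),interpolation=2)]))
E
python3 d.py .4745 .0720 .1637
```

```text
time: 18.35
tool_pos: [0.4747, 0.0732, 0.1633]
ee_rot: [-1.57, -0.0, 1.112]
wrist_force: [0.0, -0.1, -0.4]
width: 0.0099
pos [0.4747 0.0736 0.1634] yaw [-89.9798  -0.0174  63.7549] w 0.009764025926291652 t 18.45 F [-0.0513  0.1817 -1.504 ]
slide mm [-1.5419 -0.268  -0.5035]
```

View pics/x.png

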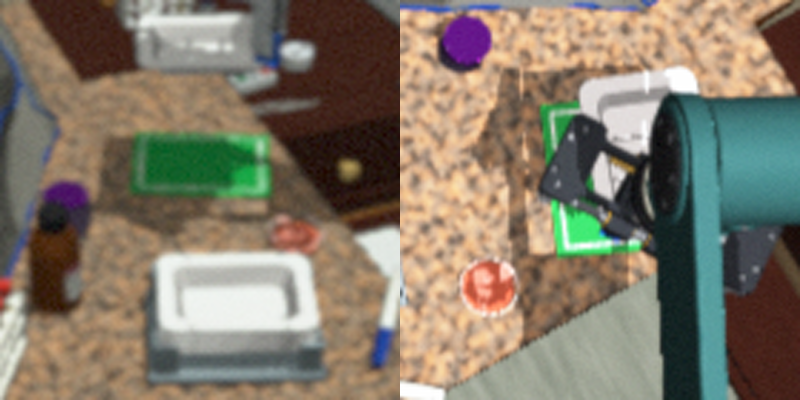

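```bash
python3 - <<'E'
from h import *
import json
P=ray("top",[[433.2,169.5],[473.8,163.3]],.152);print(P)
d=P[0]-P[1];print("len",np.linalg.norm(d)); u=d[:2]/np.linalg.norm(d[:2]); c=P[:,:2].mean(0)-.07*np.array([u[1],-u[0]])
print("centre",c,"yaw",np.degrees(np.arctan2(-u[0],u[1])),"mat",json.load(open("fit.json"))[1])
# side: rim corners visible
S=np.array([[137,13],[257,15],[137,68],[250,70]])/3.333+[270,100]
for z in(.13,.145,.15,.155): print(z,ray("side",S[:2],z)[:,:].tolist())
E
python3 - <<'E'
import cv2
b=cv2.imread("pics/x.png")
cv2.imwrite("pics/y.png",cv2.resize(b[0:90,100:330],None,fx=3.4,fy=3.4,interpolation=2))
E
```

```text
[[ 0.5968  0.0973  0.152 ]
 [ 0.6142 -0.0045  0.152 ]]
len 0.10325928888349596
centre [0.5365 0.0346] yaw 9.726601823905654 mat [0.5388590832392682, 0.04009773292677306, 0.10304016355841536]
0.13 [[0.6176327382494295, -0.042494144631605835, 0.13], [0.48901957656323947, -0.059277023106850235, 0.13]]
0.145 [[0.6135856236709695, -0.01567615521615795, 0.14500000000000002], [0.48788590134258236, -0.03207885565949664, 0.14500000000000002]]
0.15 [[0.6122365854781494, -0.006736825411008507, 0.15000000000000002], [0.48750800960236335, -0.023012799843712184, 0.15000000000000002]]
0.155 [[0.6108875472853293, 0.002202504394140936, 0.15500000000000003], [0.4871301178621443, -0.013946744027927727, 0.15500000000000003]]
```

View pics/y.png

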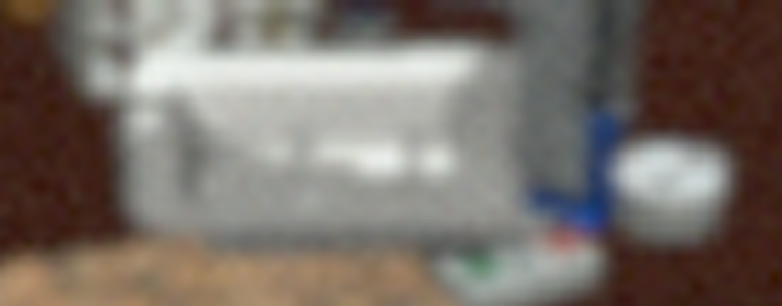

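```bash
python3 -m creep '[{"slide":[0,0,0],"roll":0,"grip":1},{"slide":[0,0,0],"roll":0,"grip":1},{"slide":[0,0,0],"roll":0,"grip":1},{"slide":[0,0,0],"roll":0,"grip":1}]'; python3 - <<'E'
from h import *
from bench import robot,snapshot,ticket
a=cv2.imread("pics/x.png");b=snapshot("side")[:,:,::-1];w=snapshot("top")[:,:,::-1]
c=np.hstack([cv2.resize(b[100:220,270:390],(400,400),interpolation=2),cv2.resize(w[140:280,370:510],(400,400),interpolation=2)])
print("diff",np.abs(a.astype(int)-c).mean(), np.abs(np.array(robot.get_obs()["qvel"])).max(), robot.get_obs()["width"])
print(ticket.close_job())
E
```

```text
time: 18.78
tool_pos: [0.4749, 0.0733, 0.1635]
ee_rot: [-1.571, -0.0, 1.112]
wrist_force: [-0.2, 0.1, -1.5]
width: 0.0097
diff 2.2928614583333333 0.0031609561089898652 0.009453635654523255
the job is handed in; nothing more can be done
None
```

The white tray was peeled off by its blue tab, carried over and handed in held level and still over the green mat, at 18.9 s. No verdict was reported, so the results below are my own measurements.

**The peel took several tries**
- **First try:** with a full grip the tray lifted almost level. The far corner rose about 8 mm, so this was not a peel, and all four catches appeared to release.
- **Setting it back:** it would not reseat fully and rested about 3 mm high, even when I pressed the floor with about 32 N.
- **Unplanned tip:** before that, pressing on the far rim corner tipped the tab side up several cm. By the judge's numbers alone, this may already have counted as step 1.
- **Actual peel:** I took a light grip on a small part of the tab, raised it, and eased the grip until the far corner pivoted back onto the stack. I then tightened the grip and held that pose for about half a second. The tab was about 15–18 mm up, estimated from the tool height and side view.
- **Lift:** I lowered it level, gripped deeper, and then lifted the tray clear of the stack.

**Last checks**
- **Position:** the tray's centre was about 6 mm from the mat's centre in the top view. Its floor was about 0.128 m above the bench, and the side view agreed to a few mm.
- **Level and still:** it looked level in the side view. Joint speeds were about 0.003 rad/s, and pictures taken 0.4 s apart were nearly the same.
- **Grip:** the fingers were on the tab with a 9.5–9.7 mm opening.
- **Bystanders:** none looked moved in the pictures, but I did not measure their positions.
- **Camera disagreement:** the three cameras' tab positions differed by up to about 6 mm at the start. I averaged them and confirmed the centring in the wrist view.

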